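# Unfasten and flip open the stone box

## Robot

A 6-joint arm with a two-finger parallel gripper is mounted at the origin on a cart in front of the work surface, level with it; the furniture and walls round the work are solid. World frame = base frame: x ahead of the robot, y to its left, z up, the work surface at z = 0. Lengths are in m, angles in degrees, forces in N, time in s.
With the tool pointing down it reaches from about 0.25 to 0.725 m from the base axis. Payload 9.7 kg.
Tool frame: the origin (TCP) lies midway between the tips of the shut fingers; the grasp point (between the pads) lies 19 mm behind it; y points along the fingers, x is the direction in which the jaws open and shut, and the axes are right-handed (so a half turn about y gives the same grasp; the last joint's range is limited). The gripper opens to 85 mm and grips with 20 to 120 N. Pads are 22 mm wide; open, the fingers measure 114 mm over their backs; the gripper's body (76 mm by 85 mm) begins 54 mm behind the grasp point. The pads swing forward as they close: fully open they stand 13 mm farther back than shut.
Start: joints at [70.989, 4.979, 10.078, 95.1, 0, 90], TCP at [0.179, 0.52, 0.206] pointing down, gripper open.
Joint ranges: [-179.16, 179.16], [-48.56, 103.87], [-65.8, 70.77], [-126.05, 130.52], [-82.76, 87.17], [-180, 180]. Speed limits (degrees/s): [127.2, 127.2, 147.25, 180, 180, 180].

## Interface

Orientations are given as [roll, pitch, yaw] about the fixed x, y, z axes, in that order (R = Rz(yaw) Ry(pitch) Rx(roll)).
In Python, from workcell import get_obs, camera, job_done gives the robot as it stands.
- The arm moves only by the tool play_rows, never from a script. Its argument "moves" is a list of rows, each a list of 3 entries, a list of its own where there are three numbers: the turn, a rotation vector about the tool's x, y, z in degrees, then the shift along the tool's x, y, z in m, then the opening in per cent of the stroke, from 0 (shut) to 100 (fully open). A call has exactly 5 rows; each row is the pose to reach, as a shift and turn from the pose commanded when the call began, along the tool's axes at that moment; what a row does not reach only later rows make up. A row lasts 1/10 s, in which the tool goes at most 50 mm and 8.59 degrees, less where a joint would pass 70% of its speed; a pose out of reach is approached as far as the arm can. A call with a gripper value outside its range is refused whole. The fingers move at their own pace and stop on an object; "grip_force" is the grip in N (left out, the last holds). Time passes only in rows, so rows that repeat a pose let the fingers close, or fill a call up. It gives the time, the measured TCP pose, the force and the opening at its end, in the units of the state.
- get_obs(): the state, without advancing time (a new reading comes with each control period).
- camera(name): name is "scene" or "top" or "wrist"; returns a dict with "img" (420x560x3 uint8, red, green, blue), "fov_y" (degrees; the focal length in pixels is half the picture's height over the tangent of half this angle, whatever the lens; pixels are square), "cx", "cy" (the principal point, pixels), "world_from_camera" (4x4, takes a point from camera to world coordinates). Camera axes: x right, y up, looking along -z (the intrinsics and any distortion apply to the point x, -y, -z); pixel columns grow to the right and rows downward; lengths in m; the calibration is good to about 2 mm. A picture is of the moment at which its call begins. There is no depth.
- job_done(): hands the job in, once; it reports no verdict.
The state is a dict: "time": time; "q": joint angles; "qd": joint speeds; "joint_efforts": joint torques, N m; "ee_pos": TCP position; "tcp_rot": TCP orientation; "wrist_force": force on the tool from outside, world axes, zero at the start; "torque": the same for the moment, N m; "opening": finger opening in m.
Only numpy, scipy, OpenCV 4.12 (cv2) and the standard library are available. Lean on these libraries where they do the work, as an engineer would, in place of code of your own. Each camera call takes 0.05 s, during which the arm holds its last target.

## Task

Open the wooden stone box: with a fingertip swing both of its brass turn buttons outward, clear of the lid, then raise the lid by the brass tab at its front and tip it back over its balance point until it leans open on its hinge stop and stays there by itself. Touch and push only: do not pinch or lift anything, neither fling the lid nor let it drop shut, and leave the tools lying round the box where they are.

Things in the scene. Friction and masses are not known exactly. Their poses are not given: they have to be found in the camera images.
- stone_box: the wooden stone box, fixed to the bench: 90 mm deep (its x), 130 mm wide (its y), 49 mm high with the lid shut. Origin: centre of its underside, on the bench. Its own x points from its front (the side with the brass tab and buttons, facing the robot) to its back (the hinges), y to its left, z up. Its yaw varies by some 17 degrees either way; it stands among loose tools.
- stone_box_lid (a joint): angle of the lid: 0 shut, grows as its front edge rises; balance point (over centre) at about 1.50 rad, hinge stop at 1.745 rad (100 degrees), where gravity alone keeps it. It runs almost without friction: below 1.4 rad it falls shut when let go. The lid with its tab weighs about 0.11 kg, so raising it takes about 0.6 N at the tab. Lid panel: 92 mm by 132 mm by 8 mm, shut from 41 to 49 mm above the bench; the hinge axis runs along the box's y through point lid_hinge.
- lid_hinge (a point): middle of the lid's hinge axis at the back of the box, 47 mm behind and 41 mm above the box's origin; same axes as the box
- lift_tab_lip (a point): on the lid: middle of the rolled lip of the brass lift tab, a plate 26 mm wide (box y), 2.5 mm thick, that juts 18 mm out of the lid's front edge, open below (underside 41 mm above the bench when shut). Lip: round bar 4.4 mm thick, 111 mm from the hinge axis; shut, 63.5 mm in front of the box's middle, 43 mm up. A fingertip hardly slips under it: follow its arc. Axes as the lid's (shut: the box's).
- button_left (a joint): angle of the left turn button (the one at the box's +y): 0 = pointing straight to the back, its end over the lid; grows as it swings outward (toward the box's left); it clears the lid from about 1.25 rad and stops at 1.75 rad (1.57 = along the box's front); range from -0.4. It starts within 0.3 of 0 and stays where it is left (friction: some 0.5 N at the peg). It blocks the lid physically while over it.
- pivot_left (a point): pivot of the left turn button (vertical axis), on its bracket 59 mm in front of the box's middle (12 mm in front of the lid's edge), 42 mm to the left of the box's middle and 51 mm above the bench (underside of the button); same axes as the box
- peg_left (a point): on the left button: centre of the head of its upright brass finger peg, 16 mm from the pivot. The button's bar is a flat brass strip 26 mm by 10 mm by 4 mm, from 51 to 55 mm above the bench; the peg stands on it up to 72 mm above the bench, its head 9.6 mm in diameter from 62 to 72 mm, its neck 6.4 mm thick below. x points from the pivot along the bar.
- button_right (a joint): angle of the right turn button (at the box's -y), the mirror image: grows as it swings outward toward the box's right; otherwise as button_left
- pivot_right (a point): pivot of the right turn button, 42 mm to the right of the box's middle; otherwise as pivot_left
- peg_right (a point): on the right button: centre of its peg's head; otherwise as peg_left
- tweezers: steel spring tweezers, 112 mm long (along its y), 10 mm high, lying on edge in front of the box to its right; loose, to be left alone; origin: centre of its underside
- ring_clamp: wooden ring clamp with a brass band, 135 mm long (along its y), 30 mm wide, 21 mm high, lying in front of the box to its left; loose, to be left alone; origin: centre of its underside
- loupe: black eye loupe, 28 mm across, 21 mm high, standing just left of the box; loose, to be left alone; origin: centre of its underside
- powder_jar: small glass jar with a metal screw cap, 45 mm across, 53 mm high, standing at the left back corner of the box; loose, to be left alone; origin: centre of its underside
- chasing_hammer: small hammer, 218 mm long (along its y), head 65 mm wide, 19 mm high, lying across behind the box; loose, to be left alone; origin: centre of its underside
- side_cutters: side cutters with blue grips, 106 mm long (along its y), 49 mm wide, 12 mm high, lying just right of the box; loose, to be left alone; origin: centre of its underside
- needle_file_1: needle file with a wooden-coloured handle, 146 mm long (along its y), 11 mm high, lying to the right of the side cutters; loose, to be left alone; origin: centre of its underside
- hanger_rods: fixed: grey steel rods that hang level over the bench at the left, running along the world's x from 0.23 to 1.04 m at y = 0.35 to 0.42 m, from 0.46 to 0.50 m above the bench; the hand and wrist must pass over or clear of them

How it is judged:
By the outcome, as a careful person would: the job done as asked, in the order asked, and still so for the second after the job is handed in, with the robot touching nothing.
It also fails if it takes over 67 s, if anything falls off the work surface, if the arm or the gripper's body presses on something with over 40 N, if the wrist force passes 120 N, or if a joint passes its speed limit or range.

## Working session

There is one attempt and no reset: what is moved stays moved. The work goes in short steps, Python scripts to look and compute and a tool call to move; the robot and the scene stay as the last step left them, time stands still between calls to the robot, and variables do not carry over. Pictures are saved under pics/ and viewed, and the job is handed in when it is done.

Besides the shell and the picture viewer there is one more tool, called after "Emit:" by a JSON object that holds its "fn" and its "kwargs", one argument or row to a line. play_rows: Moves the arm, as the interface text tells. Its arguments: {"type":"object","properties":{"moves":{"type":"array"},"grip_force":{"type":"number"}},"required":["moves"]}

```bash
ls; mkdir -p pics
python3 - <<'E'
from workcell import get_obs,camera
import cv2,numpy as np,pickle
o=get_obs();print(o)
for n in ["scene","top","wrist"]:
    c=camera(n);cv2.imwrite(f"pics/{n}0.png",c["img"][:,:,::-1]);pickle.dump(c,open(f"pics/{n}0.pkl","wb"))
    print(n,{k:v for k,v in c.items() if k!="img"})
E
```

```text
pics
{'time': 0.0, 'q': array([7.09885086e+01, 5.01060573e+00, 1.00333686e+01, 9.51003120e+01,
       2.28589431e-04, 9.00016548e+01]), 'qd': array([ 0.04021646,  0.02852577,  0.02957554, -0.0768975 ,  0.01347641,
        0.0022271 ]), 'joint_efforts': array([ 2.36086606e-03, -5.20382273e+01,  4.64810729e+01,  1.63963909e-02,
       -2.67964765e-05, -1.22708244e-05]), 'ee_pos': array([0.17907554, 0.51973827, 0.20527812]), 'tcp_rot': array([-8.99997737e+01,  7.75491366e-02,  7.09868538e+01]), 'wrist_force': array([ 0.24804392,  0.0040132 , -0.78170725]), 'torque': array([-0.02171774,  0.01101478,  0.00710477]), 'opening': 0.08556078697195202}
scene {'fov_y': 57.18892542717306, 'cx': 281.56177879585334, 'cy': 210.53264901988987, 'world_from_camera': array([[ 0.78910915,  0.35076673, -0.50425138,  0.15169013],
       [-0.61414116,  0.46620046, -0.63677921, -0.46806547],
       [ 0.01172126,  0.81216983,  0.58330333,  0.77522507],
       [ 0.        ,  0.        ,  0.        ,  1.        ]])}
top {'fov_y': 42.167048289975476, 'cx': 277.5678715356039, 'cy': 210.57004537266053, 'world_from_camera': array([[-0.17509134,  0.89688322, -0.40613238, -0.02913698],
       [-0.98454902, -0.16054713,  0.06991312,  0.23987758],
       [-0.00249948,  0.41209842,  0.91113591,  1.69311079],
       [ 0.        ,  0.        ,  0.        ,  1.        ]])}
wrist {'fov_y': 58.176977672597495, 'cx': 279.5386826210456, 'cy': 205.60702817657872, 'world_from_camera': array([[ 0.32546271, -0.89463392, -0.30611137,  0.09977091],
       [ 0.94555373,  0.30743164,  0.10683597,  0.54670993],
       [-0.00147076, -0.32421587,  0.94598198,  0.37328861],
       [ 0.        ,  0.        ,  0.        ,  1.        ]])}
```

View pics/scene0.png

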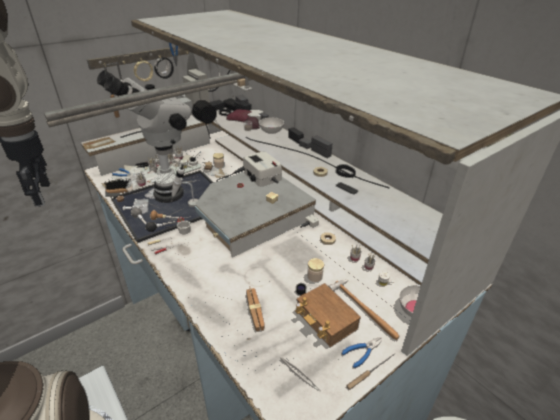

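View pics/top0.png

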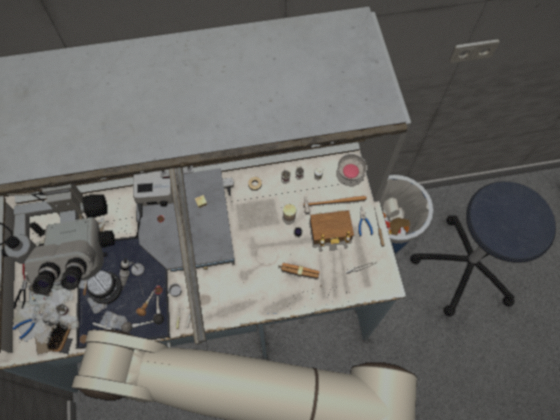

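View pics/wrist0.png

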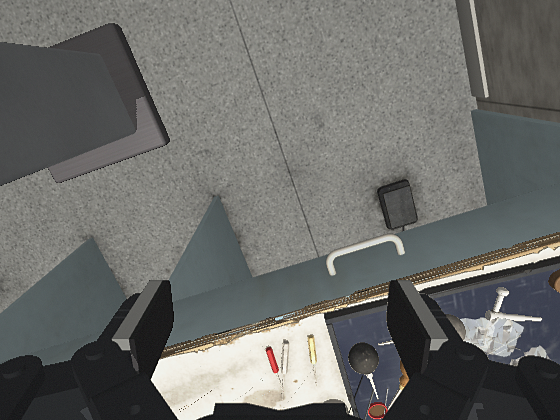

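```bash
cat > h.py <<'E'
import numpy as np,cv2,pickle
def K(c):
    f=210/np.tan(np.radians(c["fov_y"]/2));return f
def proj(c,P):
    P=np.atleast_2d(P);T=np.linalg.inv(c["world_from_camera"]);p=P@T[:3,:3].T+T[:3,3]
    f=K(c);return np.c_[c["cx"]+f*p[:,0]/-p[:,2],c["cy"]-f*p[:,1]/-p[:,2]]
def onz(c,uv,z):
    f=K(c);T=c["world_from_camera"]
    d=T[:3,:3]@np.array([(uv[0]-c["cx"])/f,-(uv[1]-c["cy"])/f,-1.]);o=T[:3,3]
    return o+d*(z-o[2])/d[2]
def crop(c,x0,y0,w,h,s,fn):
    im=c["img"][y0:y0+h,x0:x0+w,::-1];cv2.imwrite(fn,cv2.resize(im,None,fx=s,fy=s,interpolation=cv2.INTER_CUBIC))
def load(n): return pickle.load(open(n,"rb"))
E
python3 - <<'E'
from h import *
s=load("pics/scene0.pkl");t=load("pics/top0.pkl")
crop(s,230,250,180,140,4.4,"pics/s0c.png")
crop(t,270,170,130,110,6,"pics/t0c.png")
print(onz(s,(330,310),.049),onz(t,(332,228),.049))
for uv in [(405,125),(375,10),(190,165)]: print(uv,onz(t,uv,0.7),onz(t,uv,.9))
E
```

```text
[ 0.62228255 -0.06509894  0.049     ] [ 0.61091402 -0.05026555  0.049     ]
(405, 125) [ 0.56424243 -0.14174772  0.7       ] [ 0.44474329 -0.0648932   0.9       ]
(375, 10) [ 0.89238909 -0.15894375  0.7       ] [ 0.70680535 -0.07862616  0.9       ]
(190, 165) [0.54809878 0.32480726 0.7       ] [0.43185077 0.30770349 0.9       ]
```

View pics/s0c.png

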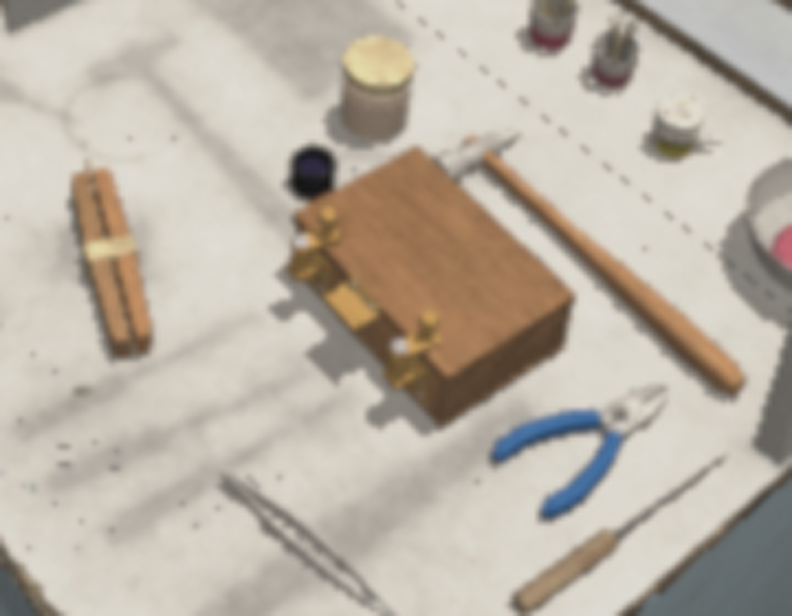

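View pics/t0c.png

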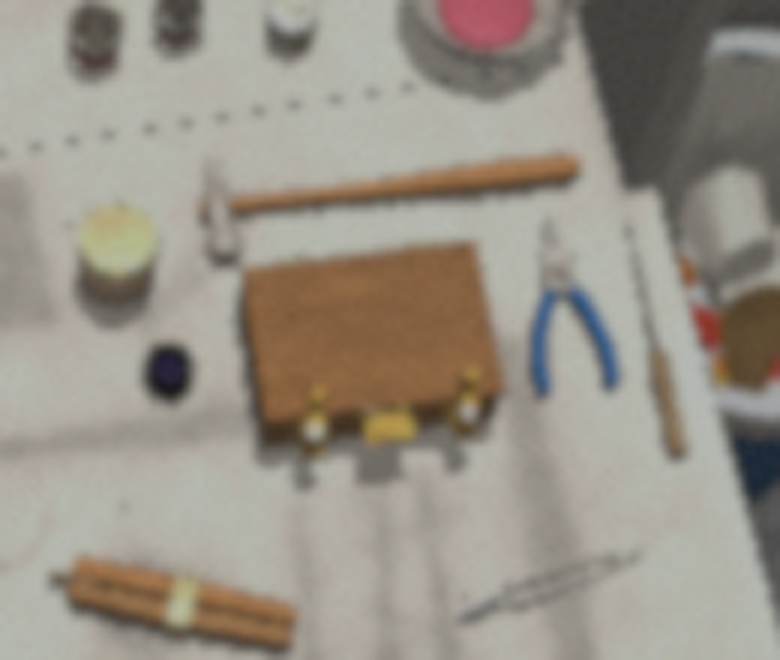

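```bash
cat > fit.py <<'E'
from h import *
from scipy.optimize import least_squares
s=load("pics/scene0.pkl");t=load("pics/top0.pkl")
L=np.array([[.045,.066,.049],[.045,-.066,.049],[-.047,-.066,.049],[-.047,.066,.049]])
L[:2,0]=.045  # lid panel 92 deep: from hinge? 
us=np.array([(418,148),(574,297),(447,377),(295,215)])/4.4+[230,250]
ut=np.array([(245,270),(474,243),(500,385),(265,420)])/6+[270,170]
pv=np.array([[-.059,.042,.057],[-.059,-.042,.057]])
ps=np.array([(305,242),(400,346)])/4.4+[230,250]; pt=np.array([(313,430),(467,411)])/6+[270,170]
def W(p,P):
    c,n=np.cos(p[2]),np.sin(p[2]);R=np.array([[c,-n,0],[n,c,0],[0,0,1]]);return P@R.T+[p[0],p[1],0]
P=np.r_[L,pv]
def run(which):
    def r(p):
        o=[]
        if 's' in which:o.append(proj(s,W(p,P))-np.r_[us,ps])
        if 't' in which:o.append(proj(t,W(p,P))-np.r_[ut,pt])
        return np.concatenate(o).ravel()
    q=least_squares(r,[.61,-.05,.1]);print(which,q.x[:2],np.degrees(q.x[2]));print(q.fun.reshape(-1,2).round(1).tolist());return q.x
if __name__=="__main__":
    for w in ['s','t','st']:
        p=run(w)
    for n,i in[("L",0),("R",1)]:
        a=np.array([(328,218),(430,322)])[i]/4.4+[230,250];b=np.array([(316,395),(470,378)])[i]/6+[270,170]
        for nm,c,u in[("s",s,a),("t",t,b)]:
            X=onz(c,u,.068);pw=W(p,pv[i:i+1])[0];d=(X-pw)[:2];cc,nn=np.cos(p[2]),np.sin(p[2])
            print(n,nm,X,"box frame off pivot",[cc*d[0]+nn*d[1],-nn*d[0]+cc*d[1]])
E
python3 fit.py
```

```text
s [ 0.62469823 -0.05755474] -3.1818445096654693
[[0.2, -0.6], [1.2, -0.1], [0.1, 0.5], [-0.6, -0.4], [-0.9, -0.2], [-0.0, 0.4]]
t [ 0.62348184 -0.05223613] -2.7301159975232654
[[-1.1, -0.7], [0.1, -0.9], [0.9, 1.1], [-0.1, 0.1], [0.0, 0.1], [0.1, 0.1]]
st [ 0.6246183  -0.05560335] -2.995442390592529
[[-0.4, -1.1], [0.5, -0.7], [-0.4, -0.1], [-1.2, -0.8], [-1.4, -0.7], [-0.5, -0.1], [-0.1, -1.2], [1.1, -1.3], [1.8, 0.7], [0.8, -0.4], [0.9, -0.4], [1.0, -0.3]]
L s [ 0.58349103 -0.01593478  0.068     ] box frame off pivot [np.float64(0.015855977247803806), np.float64(-0.0045347984713005884)]
L t [ 0.58222917 -0.01160133  0.068     ] box frame off pivot [np.float64(0.01436939890461854), np.float64(-0.00027320967478626013)]
R s [ 0.58001246 -0.09962466  0.068     ] box frame off pivot [np.float64(0.01675550176426889), np.float64(-0.0042921049260718075)]
R t [ 0.57728768 -0.09481778  0.068     ] box frame off pivot [np.float64(0.013783254801022065), np.float64(0.0003658188052524819)]
```

Run:
```python
from h import *
s=load("pics/scene0.pkl");t=load("pics/top0.pkl")
def ray(c,uv):
    a=onz(c,uv,0.);o=c["world_from_camera"][:3,3];d=a-o;return o,d/np.linalg.norm(d)
def tri(u,v):
    o1,d1=ray(s,u);o2,d2=ray(t,v)
    A=np.c_[d1,-d2];x=np.linalg.lstsq(A,o2-o1,rcond=None)[0];p,q=o1+d1*x[0],o2+d2*x[1];return (p+q)/2,np.linalg.norm(p-q)
print(tri((490,132),(406,126)))
print(tri((430,325),(402,292)))
crop(t,60,320,370,100,2.1,"pics/t0arm.png")
for z in (.45,.5,.55,.6):print(z,onz(s,(490,132),z),onz(t,(406,126),z))
```

```text
(array([ 0.6825213 , -0.2317531 ,  0.53584507]), np.float64(0.05713168149221842))
(array([ 0.39833358, -0.24720841,  0.33286341]), np.float64(0.2813359735178455))
0.45 [ 0.94434194 -0.15222114  0.45      ] [ 0.71006358 -0.23960529  0.45      ]
0.5 [ 0.8224799  -0.20077894  0.5       ] [ 0.68033169 -0.22031968  0.5       ]
0.55 [ 0.70061786 -0.24933675  0.55      ] [ 0.65059981 -0.20103408  0.55      ]
0.6 [ 0.57875582 -0.29789456  0.6       ] [ 0.62086792 -0.18174847  0.6       ]
```

View pics/t0arm.png

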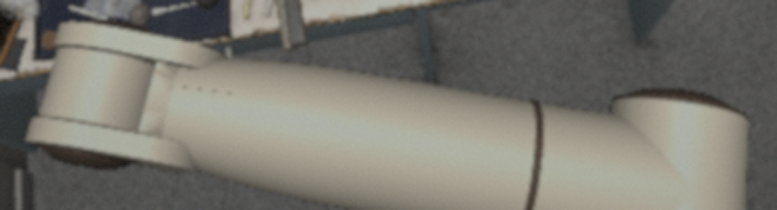

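Emit:
{"fn": "play_rows", "kwargs": {
  "moves": [
    [[0,0,0],[-0.03,0,0.02],0],
    [[0,0,0],[-0.07,0,0.04],0],
    [[0,0,0],[-0.12,0,0.05],0],
    [[0,0,0],[-0.16,0,0.05],0],
    [[0,0,0],[-0.2,0,0.05],0]
  ],
  "grip_force": 20
}}

```text
time: 0.65
ee_pos: [0.0659, 0.3455, 0.2056]
tcp_rot: [-90.0, 0.0, 71.0]
wrist_force: [-0.3, 0.0, 0.3]
opening: 0.0127
```

Run:
```python
from workcell import get_obs,camera
from h import *
o=get_obs();print(o['time'],o['ee_pos'],o['q'],o['tcp_rot'])
for n in ["scene","wrist"]:
    c=camera(n);cv2.imwrite(f"pics/{n}1.png",c["img"][:,:,::-1]);pickle.dump(c,open(f"pics/{n}1.pkl","wb"))
```

```text
0.65 [0.0659475  0.3454967  0.20561869] [ 7.91903573e+01 -2.18555419e+01 -1.35894417e+01  9.82782086e+01
  3.58811191e-03  9.81611191e+01] [-8.99981671e+01  1.24951131e-02  7.10292380e+01]
```

View pics/wrist1.png

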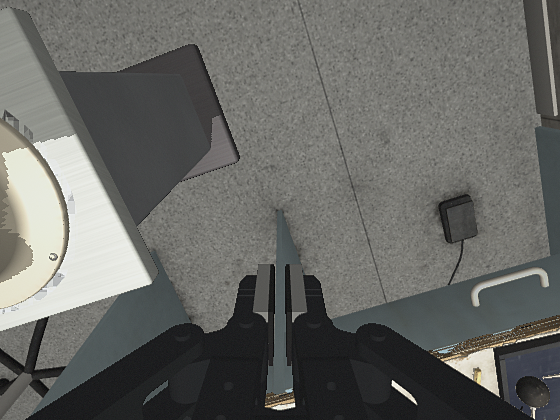

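View pics/scene1.png

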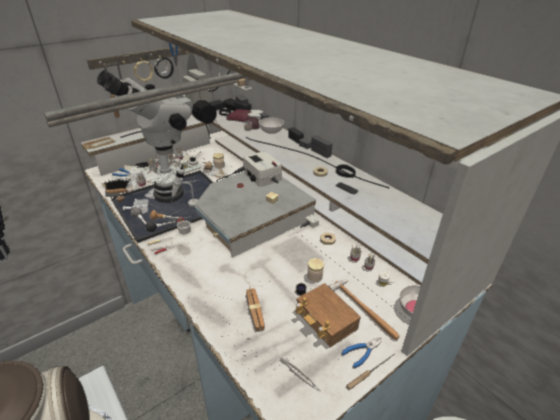

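Emit:
{"fn": "play_rows", "kwargs": {
  "moves": [
    [[0,-3,0],[-0.025,0,-0.034],0],
    [[0,-7,0],[-0.056,0,-0.082],0],
    [[0,-11,0],[-0.087,0,-0.13],0],
    [[0,-15,0],[-0.112,0,-0.18],0],
    [[0,-19,0],[-0.139,0,-0.227],0]
  ]
}}

```text
time: 1.25
ee_pos: [0.2105, 0.1717, 0.2061]
tcp_rot: [-90.1, -0.0, 89.4]
wrist_force: [1.9, 1.2, 0.7]
opening: -0.0002
```

Run:
```python
from workcell import get_obs
o=get_obs();print(o['time'],o['ee_pos'],o['q'],o['tcp_rot'])
```

```text
1.25 [0.21054067 0.17166789 0.20609461] [ 3.91978879e+01 -3.27990969e+01 -2.02950168e+01  1.02435500e+02
 -4.57426766e-03  3.97796415e+01] [-9.00556316e+01 -4.03649156e-02  8.94182632e+01]
```

Emit:
{"fn": "play_rows", "kwargs": {
  "moves": [
    [[0,0,0],[-0.04,0,-0.03],0],
    [[-5,0,0],[-0.085,-0.01,-0.065],0],
    [[-10,0,0],[-0.13,-0.02,-0.1],0],
    [[-15,0,0],[-0.175,-0.03,-0.14],0],
    [[-20,0,0],[-0.215,-0.04,-0.18],0]
  ]
}}

```text
time: 1.75
ee_pos: [0.36, -0.0163, 0.2399]
tcp_rot: [-110.3, 0.1, 89.2]
wrist_force: [0.7, 1.5, -0.3]
opening: 0.0001
```

Run:
```python
from workcell import get_obs,camera
from h import *
o=get_obs();print(o['time'],o['ee_pos'],o['q'],o['tcp_rot'],o['wrist_force'])
for n in ["wrist","scene"]:
    c=camera(n);cv2.imwrite(f"pics/{n}2.png",c["img"][:,:,::-1]);pickle.dump(c,open(f"pics/{n}2.pkl","wb"))
```

```text
1.75 [ 0.35998503 -0.01627347  0.23990947] [ -3.25463516 -41.79485846 -23.97403403  87.55517049   0.77376657
  -2.35504024] [-1.10279607e+02  9.02608208e-02  8.92225508e+01] [ 0.65653238  1.54136479 -0.28104809]
```

View pics/wrist2.png

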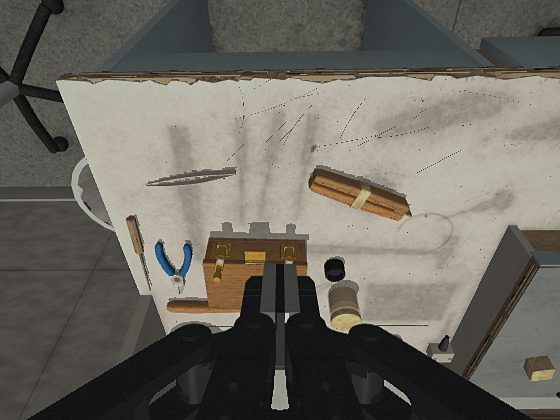

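View pics/scene2.png

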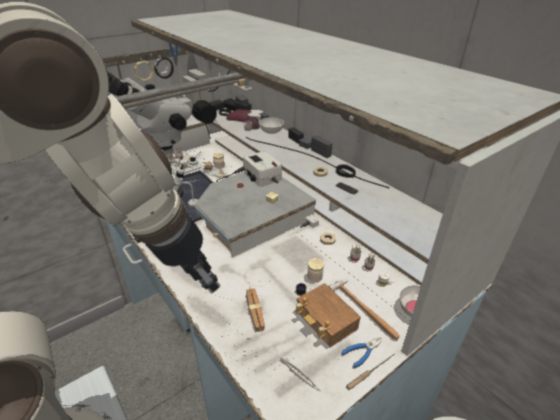

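Run:
```python
from h import *
c=load("pics/wrist2.pkl");crop(c,190,210,140,100,5.6,"pics/w2c.png")
from fit import W
P=np.array([[-.047,.066,.049],[-.047,-.066,.049],[.045,-.066,.049],[-.045,.065,0],[-.045,-.065,0],[-.059,.042,.055],[-.059,-.042,.055],[-.0657,.013,.043],[-.0657,-.013,.043]])
print(((proj(c,W([.6246,-.0556,np.radians(-3)],P))-[190,210])*5.6).round())
```

```text
[[648. 312.]
 [ 56. 295.]
 [ 91. 545.]
 [633. 164.]
 [ 95. 149.]
 [544. 292.]
 [158. 281.]
 [413. 227.]
 [295. 224.]]
```

View pics/w2c.png

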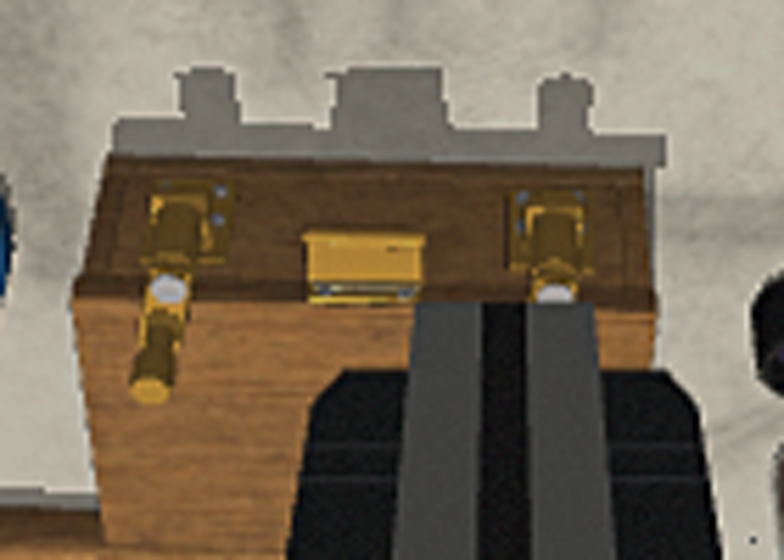

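```bash
cat > fitw.py <<'E'
from h import *
from fit import W
from scipy.optimize import least_squares
c=load("pics/wrist2.pkl")
P=np.array([[-.045,.065,0],[-.045,-.065,0],[-.059,.042,.056],[-.059,-.042,.056],[-.0657,.013,.043],[-.0657,-.013,.043],[-.047,.066,.049],[-.047,-.066,.049]])
U=np.array([(645,170),(107,157),(555,293),(168,290),(425,235),(304,235),(656,306),(75,300)])/5.6+[190,210]
q=least_squares(lambda p:(proj(c,W(p,P))-U).ravel(),[.62,-.05,-.05])
print(q.x[:2],np.degrees(q.x[2]));print(q.fun.reshape(-1,2).round(2).tolist())
p=q.x
X=onz(c,np.array((150,388))/5.6+[190,210],.072);pw=W(p,np.array([[-.059,-.042,0]]))[0];d=X-pw
print(np.hypot(*d[:2]),np.degrees(np.arctan2(d[1],d[0])-p[2]),X)
E
python3 fitw.py
```

```text
[ 0.62612131 -0.05197662] -1.819637532546102
[[-0.19, -0.92], [0.03, 0.01], [0.06, 0.8], [0.19, 0.39], [-0.21, -0.75], [0.32, -1.05], [0.72, 1.05], [-0.94, 0.67]]
0.013191596000700226 -13.879152229793768 [ 0.57851694 -0.09565138  0.072     ]
```

```bash
cat > plan.py <<'E'
import sys,numpy as np
from scipy.spatial.transform import Rotation as Rn
from workcell import get_obs
BOX=np.array([.625,-.0535]);YAW=np.radians(-2.3)
def Rt(p,h=YAW):
    p=np.radians(p);y=np.array([np.cos(h)*np.cos(p),np.sin(h)*np.cos(p),-np.sin(p)]);x=np.array([-np.sin(h),np.cos(h),0]);return np.c_[x,y,np.cross(x,y)]
def b2w(b):
    c,s=np.cos(YAW),np.sin(YAW);return np.array([BOX[0]+c*b[0]-s*b[1],BOX[1]+s*b[0]+c*b[1],b[2]])
def w2b(w):
    c,s=np.cos(YAW),np.sin(YAW);d=w[:2]-BOX;return np.array([c*d[0]+s*d[1],-s*d[0]+c*d[1],w[2]])
def rows(wps,ref=None):
    """wps: list of (xb,yb,z[m],pitch)"""
    o=get_obs();R0=Rn.from_euler('xyz',o['tcp_rot'],degrees=True).as_matrix();p0=o['ee_pos']
    y=R0[:,1];print("t",o['time'],"box",(w2b(p0)*1e3).round(1),"pitch",np.degrees(np.arcsin(-y[2])).round(1),"F",o['wrist_force'].round(2),'q',o['q'].round(0))
    for w in wps:
        R=Rt(w[3]);rv=Rn.from_matrix(R0.T@R).as_rotvec(degrees=True);s=R0.T@(b2w(w[:3])-p0)
        print(w,"->",rv.round(1).tolist(),s.round(4).tolist(),"d",np.linalg.norm(s).round(3))
E
python3 - <<'E'
from plan import *
rows([(-.10,.0,.15,70),(-.045,.02,.1,70),(-.043,.018,.066,70)])
E
```

```text
t 1.85 box [-265.8   23.5  239.7] pitch 69.7 F [-0.78 -0.27  0.08] q [ -4. -42. -24.  87.   1.  -2.]
(-0.1, 0.0, 0.15, 70) -> [0.3, 0.9, 0.3] [-0.0261, 0.1415, -0.124] d 0.19
(-0.045, 0.02, 0.1, 70) -> [0.3, 0.9, 0.3] [-0.007, 0.2076, -0.1586] d 0.261
(-0.043, 0.018, 0.066, 70) -> [0.3, 0.9, 0.3] [-0.009, 0.2401, -0.1486] d 0.283
```

Approach to above the lid between the pegs.

Emit:
{"fn": "play_rows", "kwargs": {
  "moves": [
    [[0,1,0],[-0.008,0.04,-0.035],0],
    [[0,1,0],[-0.01,0.08,-0.07],0],
    [[0,1,0],[-0.01,0.12,-0.105],0],
    [[0,1,0],[-0.01,0.15,-0.135],0],
    [[0,1,0],[-0.009,0.18,-0.155],0]
  ]
}}

```text
time: 2.35
ee_pos: [0.568, -0.0251, 0.1207]
tcp_rot: [-109.9, -0.4, 88.3]
wrist_force: [-0.2, 0.0, 0.4]
opening: 0.0001
```

Run:
```python
from workcell import get_obs,camera
from h import *
from plan import *
for n in ["wrist","scene","top"]:
    c=camera(n);cv2.imwrite(f"pics/{n}3.png",c["img"][:,:,::-1]);pickle.dump(c,open(f"pics/{n}3.pkl","wb"))
    if n=="scene":crop(c,230,230,180,140,4.4,"pics/s3c.png")
rows([(-.043,.018,.066,70)])
```

```text
t 2.5 box [-60.6  26.1 119.1] pitch 70.4 F [-0.74 -0.64  0.12] q [ -3. -15. -21.  64.   1.  -1.]
(-0.043, 0.018, 0.066, 70) -> [-0.4, 0.5, 0.6] [-0.0087, 0.0559, 0.0013] d 0.057
```

View pics/wrist3.png

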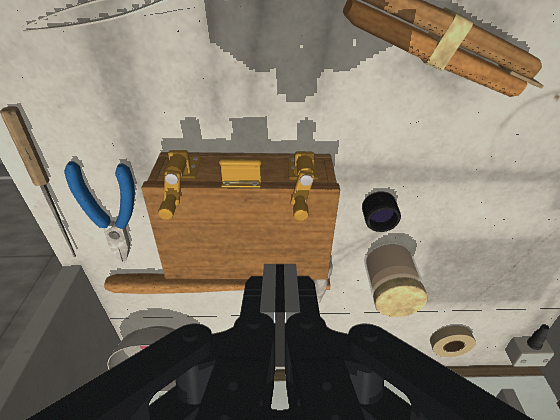

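View pics/s3c.png

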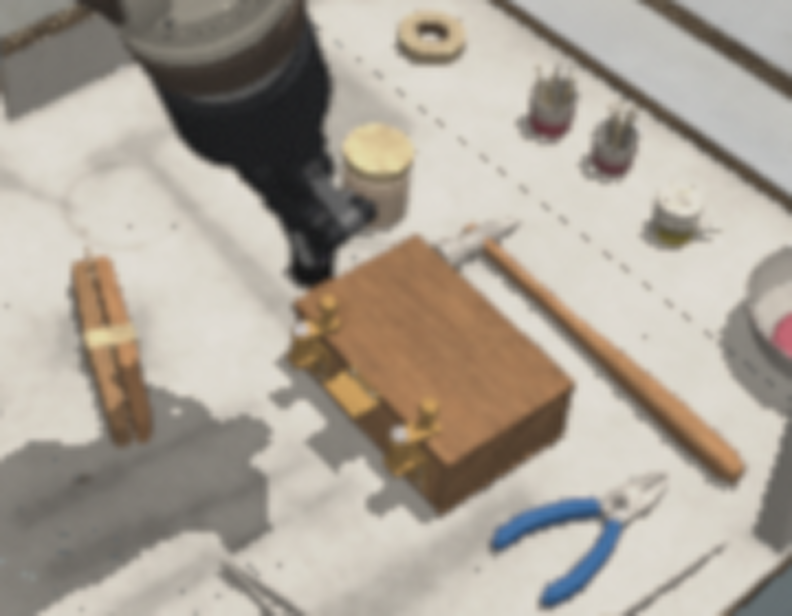

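Run:
```python
from h import *
c=load("pics/wrist3.pkl");crop(c,130,130,220,170,3.6,"pics/w3c.png")
```

View pics/w3c.png

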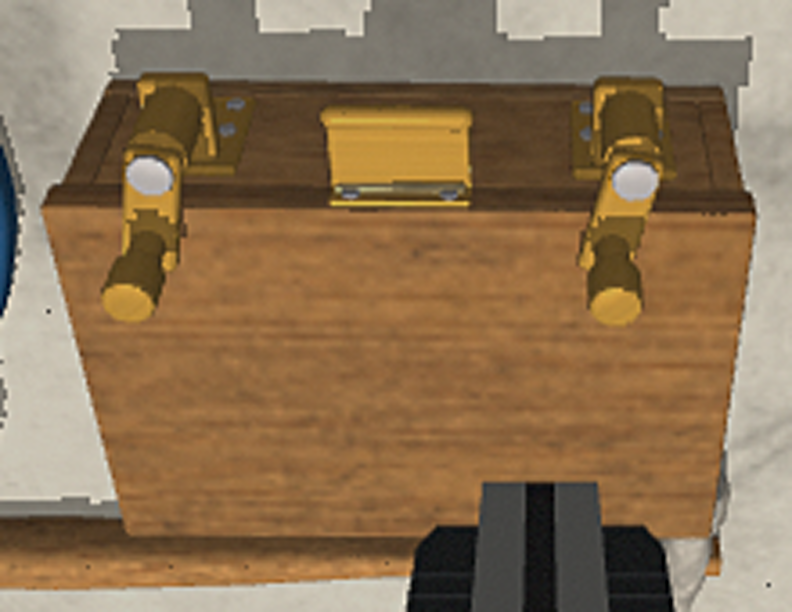

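```bash
cat > fitw3.py <<'E'
from h import *
from fit import W
from scipy.optimize import least_squares
c=load("pics/wrist3.pkl")
P=np.array([[-.045,.065,0],[-.045,-.065,0],[-.059,.042,.057],[-.059,-.042,.057],[-.0635,.013,.0452],[-.0635,-.013,.0452],[-.047,.066,.049],[-.047,-.066,.049],[.045,.066,.049],[.045,-.066,.049]])
U=np.array([(722,90),(110,82),(635,180),(150,175),(470,114),(322,114),(755,213),(45,210),(712,537),(127,535)])/3.6+[130,130]
q=least_squares(lambda p:(proj(c,W(p,P))-U).ravel(),[.62,-.05,-.05])
print(q.x[:2],np.degrees(q.x[2]));print(q.fun.reshape(-1,2).round(2).tolist())
p=q.x
for s,u in((1,(615,305)),(-1,(130,300))):
    X=onz(c,np.array(u)/3.6+[130,130],.072);pw=W(p,np.array([[-.059,s*.042,0]]))[0];d=X-pw
    print(np.hypot(*d[:2]),s*np.degrees(np.arctan2(d[1],d[0])-p[2]),X)
E
python3 fitw3.py
```

```text
[ 0.62487473 -0.0528052 ] -2.4083179317972254
[[0.41, -2.22], [-0.16, -1.42], [0.23, 0.37], [-0.25, 0.77], [0.02, 1.98], [0.39, 1.66], [1.37, -0.58], [-2.1, -1.17], [0.26, 0.69], [-0.1, 0.61]]
0.015804903154395394 -13.20982038700321 [ 0.58291306 -0.01261815  0.072     ]
0.015144453309617492 9.427297860137369 [ 0.57898446 -0.09539508  0.072     ]
```

```bash
sed -i 's/^BOX=.*/BOX=np.array([.625,-.053]);YAW=np.radians(-2.4)/' plan.py
python3 - <<'E'
from plan import *
rows([(-.043,.01,.1,70),(-.043,.01,.065,70),(-.043,.022,.065,70)])
E
```

```text
t 2.5 box [-60.7  25.5 119.1] pitch 70.4 F [-0.74 -0.64  0.12] q [ -3. -15. -21.  64.   1.  -1.]
(-0.043, 0.01, 0.1, 70) -> [-0.4, 0.6, 0.6] [-0.0159, 0.0238, -0.0101] d 0.03
(-0.043, 0.01, 0.065, 70) -> [-0.4, 0.6, 0.6] [-0.0161, 0.0568, 0.0017] d 0.059
(-0.043, 0.022, 0.065, 70) -> [-0.4, 0.6, 0.6] [-0.0041, 0.0569, 0.0016] d 0.057
```

Emit:
{"fn": "play_rows", "kwargs": {
  "moves": [
    [[0,0.6,0.6],[-0.016,0.01,-0.01],0],
    [[0,0.6,0.6],[-0.016,0.024,-0.01],0],
    [[0,0.6,0.6],[-0.016,0.04,-0.004],0],
    [[0,0.6,0.6],[-0.016,0.0565,0.0015],0],
    [[0,0.6,0.6],[-0.016,0.0565,0.0015],0]
  ]
}}

```text
time: 3.0
ee_pos: [0.5813, -0.0413, 0.0665]
tcp_rot: [-109.8, -0.0, 87.6]
wrist_force: [-0.3, 0.1, -0.6]
opening: -0.0002
```

Run:
```python
from workcell import get_obs,camera
from h import *
from plan import *
rows([(-.043,.02,.065,70)])
for n in ["wrist"]:
    c=camera(n);cv2.imwrite(f"pics/{n}4.png",c["img"][:,:,::-1]);pickle.dump(c,open(f"pics/{n}4.pkl","wb"))
```

```text
t 3.0 box [-44.2   9.8  66.5] pitch 70.2 F [-0.33  0.08 -0.6 ] q [ -4. -12. -24.  58.   1.  -2.]
(-0.043, 0.02, 0.065, 70) -> [-0.2, -0.0, -0.0] [0.0102, 0.0018, -0.0006] d 0.01
```

View pics/wrist4.png

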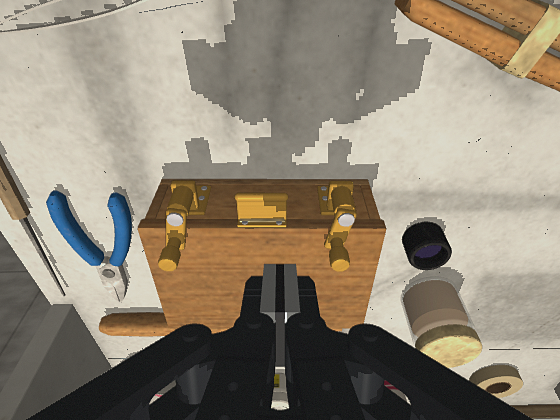

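Emit:
{"fn": "play_rows", "kwargs": {
  "moves": [
    [[0,0,0],[0.012,0.002,0.0005],0],
    [[0,0,0],[0.017,0.002,0.0005],0],
    [[0,0,0],[0.022,0.002,0.001],0],
    [[0,0,0],[0.027,0.001,0.003],0],
    [[0,0,0],[0.032,0.0005,0.005],0]
  ]
}}

```text
time: 3.55
ee_pos: [0.5801, -0.0094, 0.0672]
tcp_rot: [-110.0, 0.0, 87.5]
wrist_force: [-0.6, 0.6, -0.6]
opening: -0.0001
```

Run:
```python
from workcell import get_obs,camera
from h import *
from plan import *
for n in ["wrist"]:
    c=camera(n);cv2.imwrite(f"pics/{n}5.png",c["img"][:,:,::-1]);pickle.dump(c,open(f"pics/{n}5.pkl","wb"))
    crop(c,130,130,280,190,2.8,"pics/w5c.png")
rows([(-.043,.035,.065,70),(-.025,.035,.065,70),(-.025,.055,.065,70)])
```

```text
t 3.6 box [-47.   42.1  67. ] pitch 70.0 F [ 0.32  0.29 -0.64] q [ -1. -12. -25.  58.  -1.   2.]
(-0.043, 0.035, 0.065, 70) -> [-0.0, -0.0, -0.0] [-0.0071, 0.0032, -0.0031] d 0.008
(-0.025, 0.035, 0.065, 70) -> [-0.0, -0.0, -0.0] [-0.0071, 0.0094, -0.02] d 0.023
(-0.025, 0.055, 0.065, 70) -> [-0.0, -0.0, -0.0] [0.0129, 0.0094, -0.02] d 0.026
```

View pics/w5c.png

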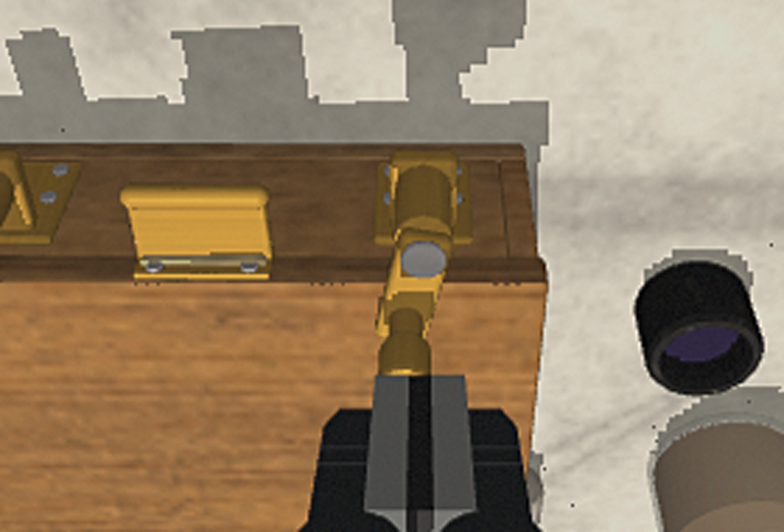

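Run:
```python
from h import *
from plan import *
c=load("pics/wrist5.pkl")
o=get_obs();R=Rn.from_euler('xyz',o['tcp_rot'],degrees=True).as_matrix();p=o['ee_pos']
for off in [(0,0,-.011),(0,0,0),(0,0,.005),(0,0,.011),(.0075,0,.011),(0,-.019,.011),(0,-.019,0)]:
    print(off,((proj(c,p+R@np.array(off))[0]-130)*2.8).round())
# peg predicted
for a in (-13,):
    a=np.radians(a);b=(-.059+.016*np.cos(a),.042+.016*np.sin(a),.072);print(b,(proj(c,b2w(b))[0]-130)*2.8)
C=c["world_from_camera"];print("cam in tool",R.T@(C[:3,3]-p)," view dir in tool",R.T@-C[:3,2])
```

```text
(0, 0, -0.011) [424. 406.]
(0, 0, 0) [424. 351.]
(0, 0, 0.005) [424. 325.]
(0, 0, 0.011) [424. 293.]
(0.0075, 0, 0.011) [468. 293.]
(0, -0.019, 0.011) [425. 342.]
(0, -0.019, 0) [425. 405.]
(np.float64(-0.04341007896343623), np.float64(0.03840078313049816), 0.072) [402.62111135 386.11028399]
cam in tool [-0.00090336 -0.1680547   0.08356833]  view dir in tool [-2.35145848e-04  9.45878683e-01 -3.24520357e-01]
```

Run:
```python
from workcell import get_obs,camera
from h import *
from plan import *
o=get_obs();R=Rn.from_euler('xyz',o['tcp_rot'],degrees=True).as_matrix();p=o['ee_pos']
for n,b,s in [("scene",(270,240,110,80),7),("top",(285,180,90,75),8)]:
    c=camera(n);pickle.dump(c,open(f"pics/{n}5.pkl","wb"))
    im=c["img"][b[1]:b[1]+b[3],b[0]:b[0]+b[2],::-1];im=cv2.resize(im,None,fx=s,fy=s,interpolation=cv2.INTER_CUBIC)
    for off,col in [((0,0,0),(0,0,255)),((0,0,.011),(0,255,0)),((0,0,-.011),(255,0,0)),((0,-.03,0),(255,0,255))]:
        u=(proj(c,p+R@np.array(off))[0]-b[:2]+.5)*s;cv2.circle(im,tuple(int(v) for v in u),4,col,-1)
    cv2.imwrite(f"pics/{n}5c.png",im)
```

```text
(no output)
```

View pics/scene5c.png

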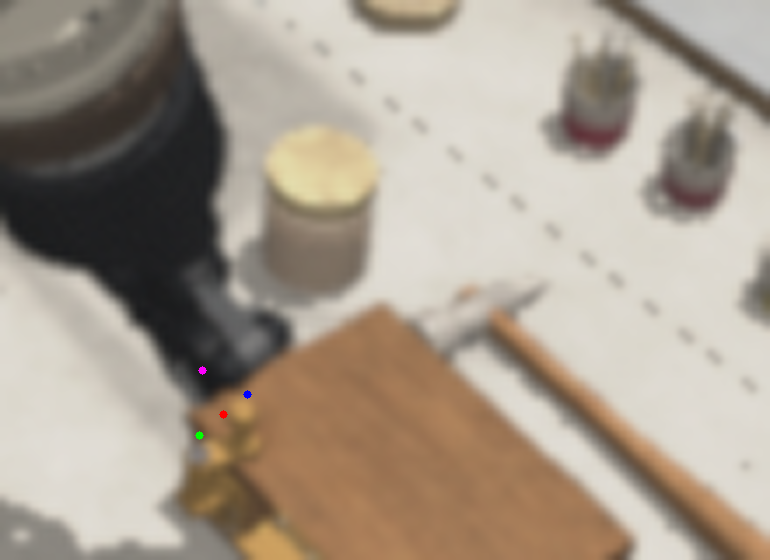

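View pics/top5c.png

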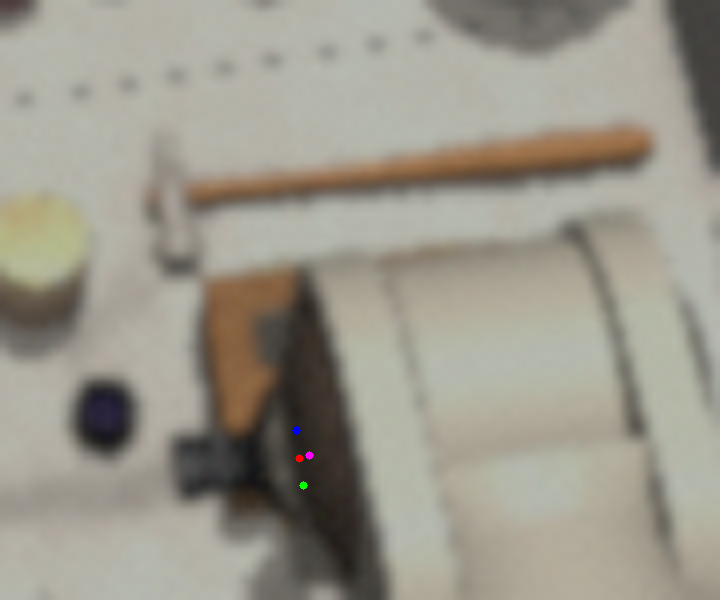

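Run:
```python
from h import *
c=load("pics/scene5.pkl")
crop(c,280,270,50,45,14,"pics/s5tip.png")
```

```text
(no output)
```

View pics/s5tip.png

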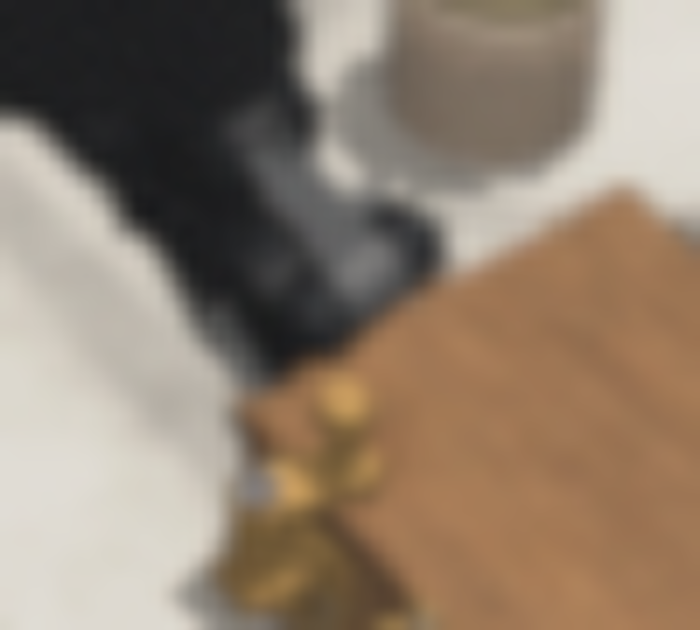

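Run:
```python
from h import *
from plan import *
s=load("pics/scene5.pkl");w=load("pics/wrist5.pkl")
o=get_obs();R=Rn.from_euler('xyz',o['tcp_rot'],degrees=True).as_matrix();p=o['ee_pos']
def P(c,off,b,k):return ((proj(c,p+R@np.array(off))[0]-b)*k).round().tolist()
for y in (0,-.006,-.012,-.018,-.024,-.03):
    print(y,[(P(s,(x,y,z),[280,270],14)) for x in(-.0076,.0076) for z in (.011,-.011)],"wrist rows",[P(w,(-.0076,y,z),[130,130],2.8) for z in (.011,0,-.011)])
```

```text
0 [[282.0, 475.0], [380.0, 391.0], [228.0, 418.0], [325.0, 335.0]] wrist rows [[376.0, 294.0], [377.0, 352.0], [378.0, 407.0]]
-0.006 [[274.0, 458.0], [372.0, 374.0], [220.0, 401.0], [317.0, 318.0]] wrist rows [[375.0, 309.0], [376.0, 368.0], [377.0, 424.0]]
-0.012 [[266.0, 440.0], [365.0, 356.0], [211.0, 384.0], [309.0, 300.0]] wrist rows [[374.0, 324.0], [374.0, 384.0], [375.0, 443.0]]
-0.018 [[257.0, 423.0], [357.0, 338.0], [202.0, 366.0], [301.0, 283.0]] wrist rows [[372.0, 340.0], [373.0, 402.0], [374.0, 462.0]]
-0.024 [[249.0, 406.0], [349.0, 321.0], [194.0, 349.0], [293.0, 265.0]] wrist rows [[370.0, 357.0], [371.0, 422.0], [372.0, 483.0]]
-0.03 [[240.0, 388.0], [341.0, 303.0], [185.0, 331.0], [285.0, 247.0]] wrist rows [[369.0, 376.0], [370.0, 442.0], [371.0, 505.0]]
```

Emit:
{"fn": "play_rows", "kwargs": {
  "moves": [
    [[0,0,0],[-0.01,0,0],0],
    [[0,0,0],[-0.022,0,0],0],
    [[0,0,0],[-0.033,0,0],0],
    [[0,0,0],[-0.033,0.004,0.0015],0],
    [[0,0,0],[-0.033,0.008,0.003],0]
  ]
}}

```text
time: 4.2
ee_pos: [0.5787, -0.0437, 0.058]
tcp_rot: [-110.0, 0.0, 87.4]
wrist_force: [0.2, -0.4, -0.1]
opening: -0.0003
```

Run:
```python
from workcell import get_obs,camera
from h import *
from plan import *
rows([])
o=get_obs();R=Rn.from_euler('xyz',o['tcp_rot'],degrees=True).as_matrix();p=o['ee_pos']
s=camera("scene");pickle.dump(s,open("pics/scene6.pkl","wb"));crop(s,275,255,60,60,12,"pics/s6.png")
w=camera("wrist");pickle.dump(w,open("pics/wrist6.pkl","wb"));crop(w,150,170,260,180,3,"pics/w6.png")
def P(c,off,b,k):return ((proj(c,p+R@np.array(off))[0]-b)*k).round().tolist()
for y in (0,-.01,-.02,-.025,-.03,-.035):
    print(y,[(P(s,(x,y,z),[275,255],12)) for x in(-.0076,.0076) for z in (.011,-.011)])
```

```text
t 4.2 box [-46.7   7.3  58. ] pitch 70.0 F [ 0.16 -0.39 -0.1 ] q [ -5. -12. -26.  57.   1.  -2.]
0 [[408.0, 731.0], [493.0, 657.0], [359.0, 679.0], [444.0, 607.0]]
-0.01 [[397.0, 707.0], [482.0, 633.0], [348.0, 655.0], [433.0, 582.0]]
-0.02 [[385.0, 683.0], [472.0, 608.0], [336.0, 631.0], [422.0, 558.0]]
-0.025 [[379.0, 671.0], [466.0, 596.0], [330.0, 619.0], [416.0, 545.0]]
-0.03 [[374.0, 658.0], [461.0, 583.0], [324.0, 607.0], [411.0, 532.0]]
-0.035 [[368.0, 646.0], [455.0, 570.0], [318.0, 594.0], [405.0, 520.0]]
```

View pics/s6.png

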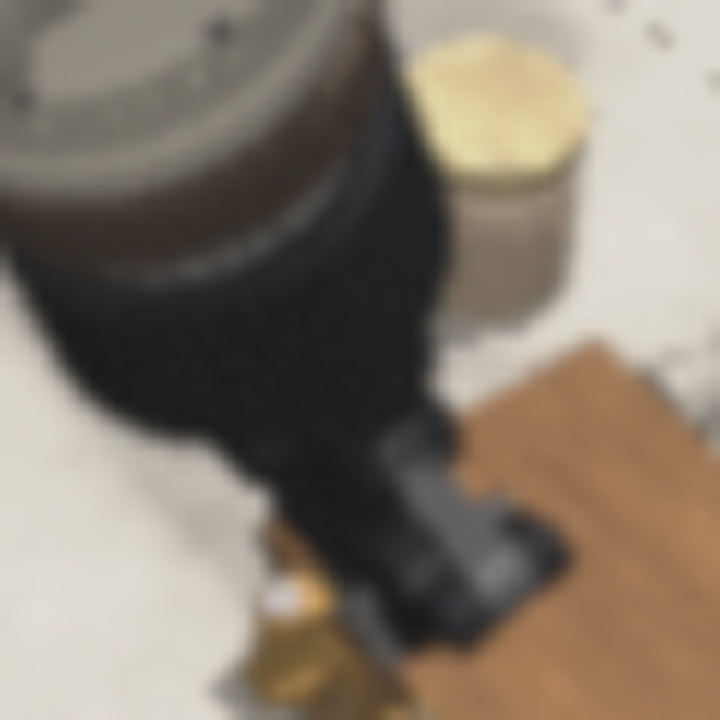

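View pics/w6.png

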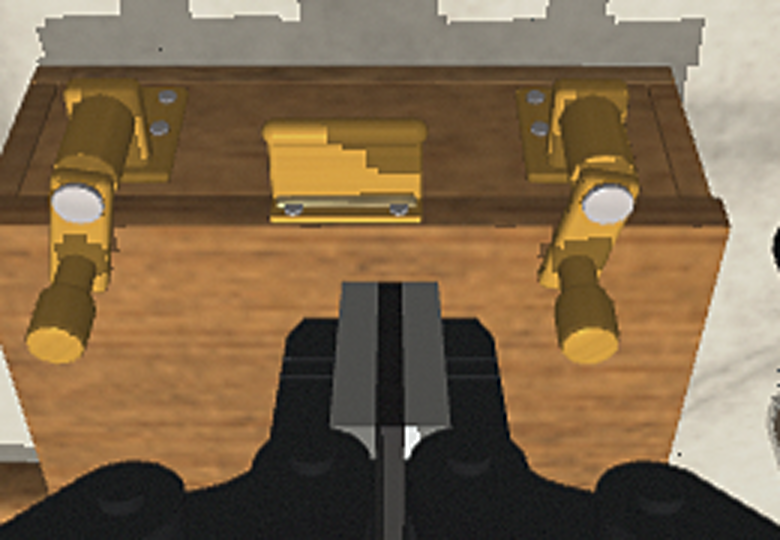

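```bash
python3 - <<'E'
s=open('plan.py').read()
s=s.replace("p0=o['ee_pos']","p0=o['ee_pos']-TL*R0[:,1]").replace('"""wps','"""wps').replace("s=R0.T@(b2w(w[:3])-p0)","s=R0.T@(b2w(w[:3])+TL*R[:,1]-p0-TL*R0[:,1])")
s=s.replace("BOX=","TL=.028\nBOX=")
open('plan.py','w').write(s)
E
python3 - <<'E'
from plan import *
rows([(-.043,.009,.076,70),(-.043,.009,.070,70),(-.043,.009,.065,70)])
E
```

```text
t 4.3 box [-56.8   8.1  83.4] pitch 70.1 F [-0.92 -1.2   0.32] q [ -5. -12. -26.  57.   1.  -2.]
(-0.043, 0.009, 0.076, 70) -> [-0.1, -0.1, -0.0] [0.001, 0.0117, -0.0105] d 0.016
(-0.043, 0.009, 0.07, 70) -> [-0.1, -0.1, -0.0] [0.001, 0.0173, -0.0085] d 0.019
(-0.043, 0.009, 0.065, 70) -> [-0.1, -0.1, -0.0] [0.001, 0.022, -0.0068] d 0.023
```

Emit:
{"fn": "play_rows", "kwargs": {
  "moves": [
    [[0,0,0],[0,0.006,-0.006],0],
    [[0,0,0],[0,0.0115,-0.0105],0],
    [[0,0,0],[0,0.014,-0.0095],0],
    [[0,0,0],[0,0.017,-0.0085],0],
    [[0,0,0],[0,0.017,-0.0085],0]
  ]
}}

```text
time: 4.8
ee_pos: [0.592, -0.0433, 0.0444]
tcp_rot: [-109.9, 0.0, 87.5]
wrist_force: [-0.0, -0.1, -0.3]
opening: 0.0003
```

```bash
cat > snap.py <<'E'
import sys
from workcell import camera
from h import *
from plan import *
def snap(k,names="ws"):
    if "w" in names:
        w=camera("wrist");pickle.dump(w,open(f"pics/wrist{k}.pkl","wb"));crop(w,110,130,340,240,2.3,f"pics/w{k}.png")
    if "s" in names:
        s=camera("scene");pickle.dump(s,open(f"pics/scene{k}.pkl","wb"));crop(s,270,255,90,75,8.5,f"pics/s{k}.png")
E
python3 - <<'E'
from snap import *
snap(7);rows([(-.043,.009,.065,70)])
E
```

```text
t 4.9 box [-42.6   8.2  71.4] pitch 70.0 F [ 0.42 -0.36  0.88] q [ -5. -10. -25.  55.   1.  -2.]
(-0.043, 0.009, 0.065, 70) -> [-0.0, -0.1, -0.0] [0.0008, 0.0059, 0.0026] d 0.007
```

View pics/w7.png

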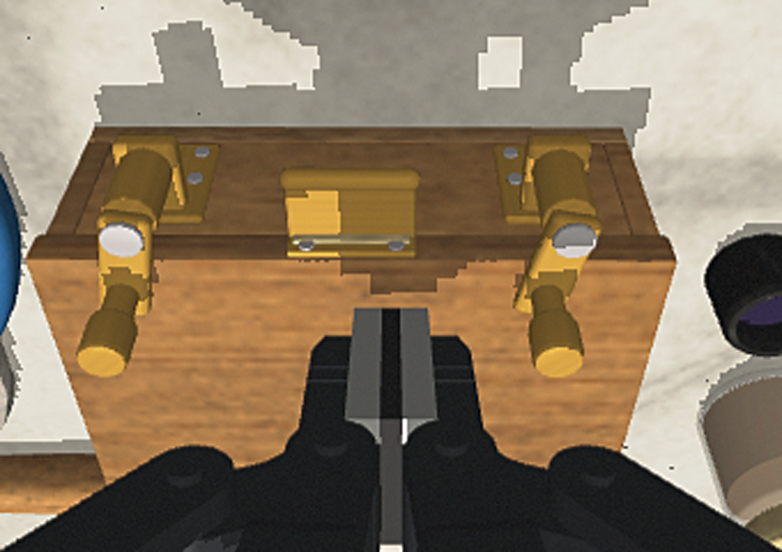

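View pics/s7.png

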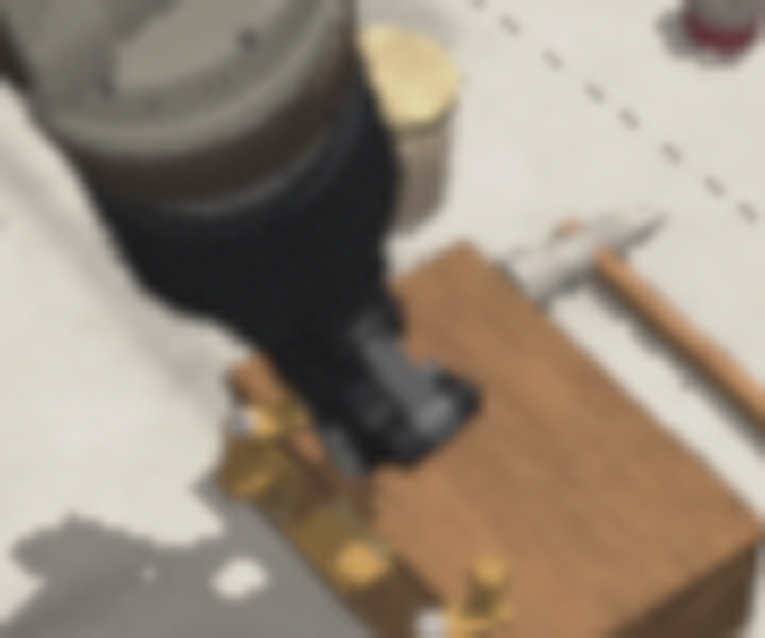

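Emit:
{"fn": "play_rows", "kwargs": {
  "moves": [
    [[0,0,0],[0,0.003,0.001],0],
    [[0,0,0],[0,0.006,0.0025],0],
    [[0,0,0],[0.004,0.006,0.0025],0],
    [[0,0,0],[0.008,0.006,0.0025],0],
    [[0,0,0],[0.01,0.006,0.0025],0]
  ]
}}

```text
time: 5.4
ee_pos: [0.5927, -0.033, 0.0389]
tcp_rot: [-110.0, 0.0, 87.5]
wrist_force: [0.0, -0.3, -0.1]
opening: 0.0002
```

Run:
```python
from snap import *
snap(8);rows([(-.043,.03,.065,70)])
```

```text
t 5.5 box [-42.7  18.6  65.2] pitch 70.0 F [ 0.29  0.86 -0.31] q [ -3. -10. -26.  54.   0.  -1.]
(-0.043, 0.03, 0.065, 70) -> [0.0, -0.0, -0.0] [0.0114, 0.0001, 0.0004] d 0.011
```

View pics/w8.png

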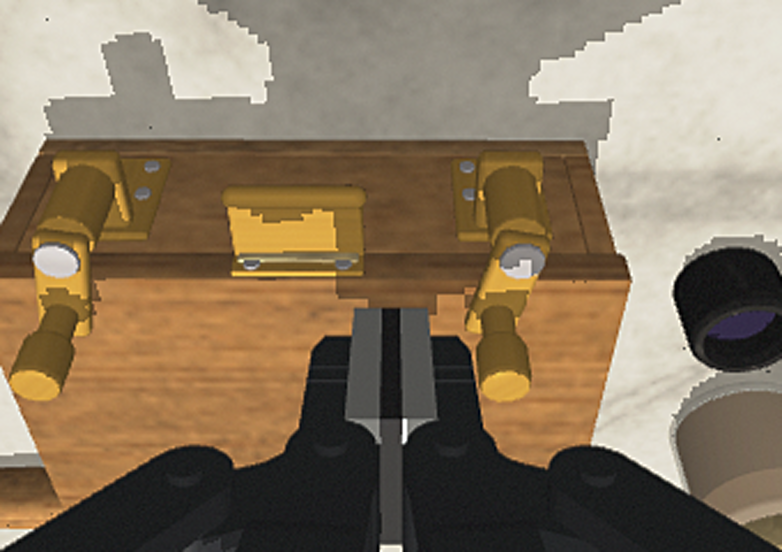

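View pics/s8.png

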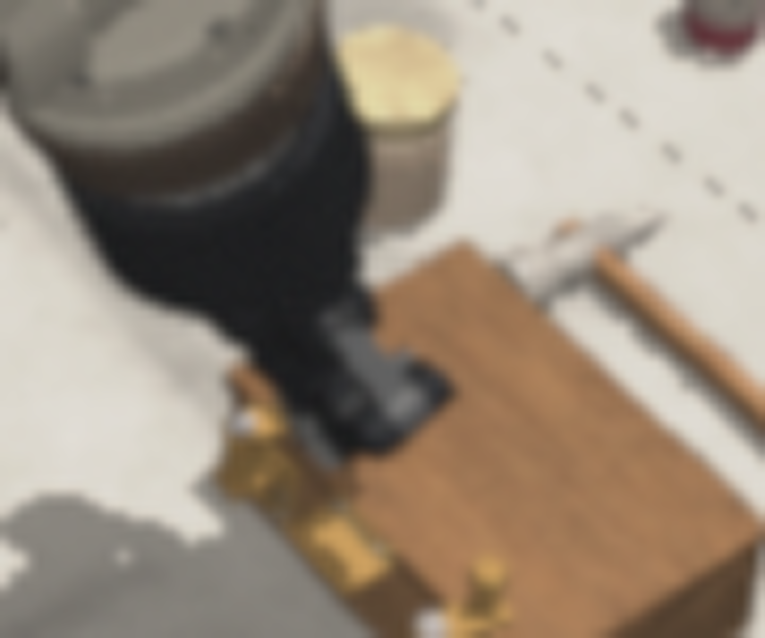

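Emit:
{"fn": "play_rows", "kwargs": {
  "moves": [
    [[0,0,0],[0.003,0,0],0],
    [[0,0,0],[0.007,0,0],0],
    [[0,0,0],[0.011,0,0],0],
    [[0,0,0],[0.015,-0.0005,0.001],0],
    [[0,0,0],[0.018,-0.001,0.003],0]
  ]
}}

```text
time: 6.0
ee_pos: [0.5903, -0.015, 0.0387]
tcp_rot: [-110.0, 0.0, 87.5]
wrist_force: [-0.6, -1.9, 0.4]
opening: -0.0001
```

Run:
```python
from snap import *
snap(9,"w");rows([(-.043,.03,.065,70)])
```

```text
t 6.05 box [-46.2  36.8  65. ] pitch 70.0 F [-0.09 -0.49  1.09] q [ -1. -10. -26.  54.  -0.   1.]
(-0.043, 0.03, 0.065, 70) -> [-0.0, -0.0, -0.0] [-0.0068, 0.0011, -0.0031] d 0.008
```

View pics/w9.png

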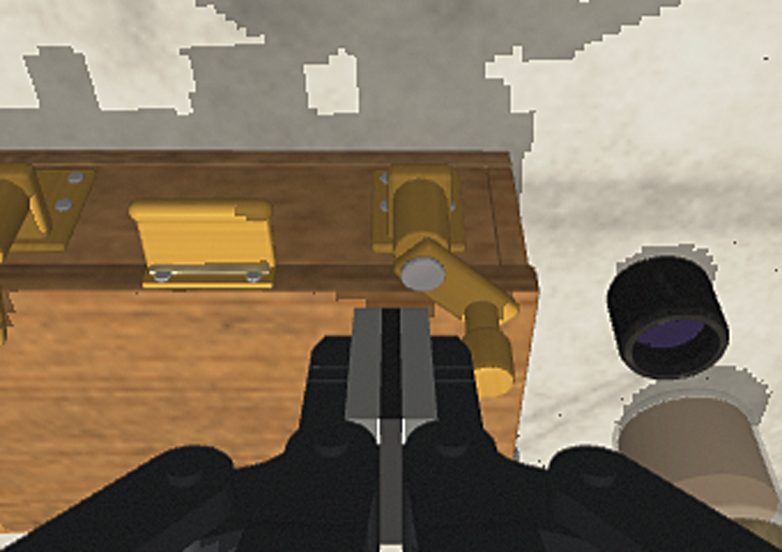

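Emit:
{"fn": "play_rows", "kwargs": {
  "moves": [
    [[0,0,0],[-0.005,0,0],0],
    [[0,0,0],[-0.005,0.0035,-0.009],0],
    [[0,0,0],[-0.005,0.007,-0.019],0],
    [[0,0,0],[0.007,0.007,-0.019],0],
    [[0,0,0],[0.019,0.007,-0.019],0]
  ]
}}

```text
time: 6.55
ee_pos: [0.6116, 0.0032, 0.0382]
tcp_rot: [-110.0, 0.0, 87.5]
wrist_force: [0.6, 0.1, -0.1]
opening: 0.0001
```

Run:
```python
from snap import *
snap(10,"w");rows([(-.039,.055,.065,70)])
```

```text
t 6.6 box [-25.6  57.3  64.5] pitch 70.0 F [ 0.13  1.76 -0.41] q [  1.  -7. -23.  54.  -1.   3.]
(-0.039, 0.055, 0.065, 70) -> [-0.0, -0.0, 0.0] [-0.0023, -0.005, 0.0124] d 0.014
```

View pics/w10.png

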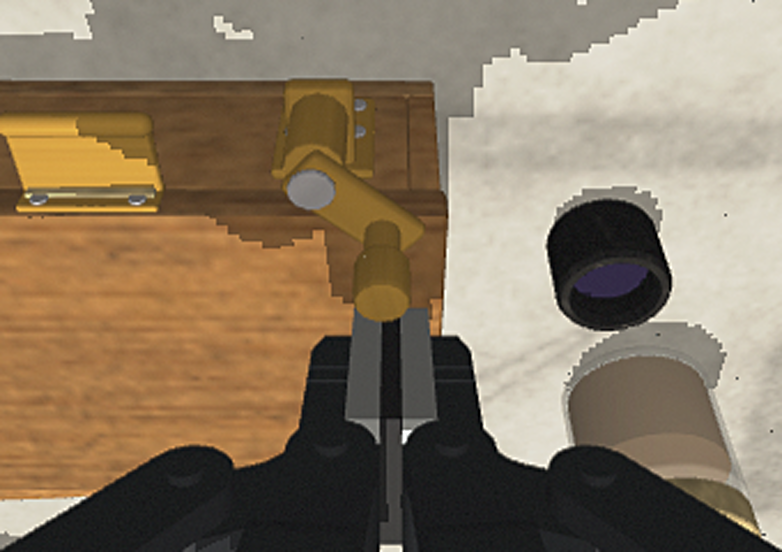

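Emit:
{"fn": "play_rows", "kwargs": {
  "moves": [
    [[0,0,0],[0,-0.001,0.003],0],
    [[0,0,0],[0,-0.002,0.006],0],
    [[0,0,0],[0,-0.003,0.009],0],
    [[0,0,0],[0,-0.004,0.011],0],
    [[0,0,0],[0,-0.0045,0.0125],0]
  ]
}}

```text
time: 7.1
ee_pos: [0.5976, 0.0031, 0.0386]
tcp_rot: [-110.0, 0.0, 87.5]
wrist_force: [0.9, 0.7, 1.2]
opening: -0.0
```

Run:
```python
from snap import *
snap(11,"w");rows([(-.039,.055,.065,70)])
```

```text
t 7.15 box [-39.4  54.9  64.8] pitch 70.0 F [0.54 0.61 0.69] q [  1.  -9. -25.  54.  -1.   3.]
(-0.039, 0.055, 0.065, 70) -> [-0.0, -0.1, -0.1] [0.0002, -0.0, -0.0005] d 0.0
```

View pics/w11.png

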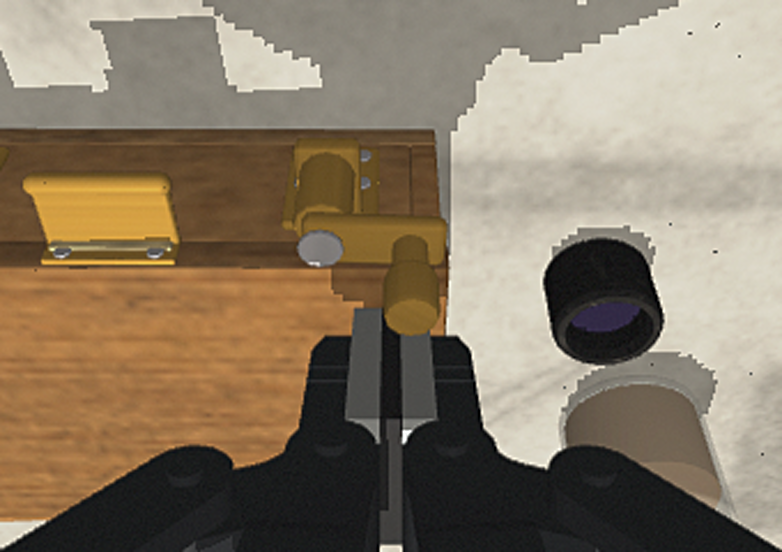

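Emit:
{"fn": "play_rows", "kwargs": {
  "moves": [
    [[0,0,0],[0,0.002,-0.0056],0],
    [[0,0,0],[0,-0.0215,-0.0142],0],
    [[0,0,0],[-0.035,-0.0235,-0.007],0],
    [[0,0,0],[-0.07,-0.0245,-0.005],0],
    [[0,0,0],[-0.07,-0.0245,-0.005],0]
  ]
}}

```text
time: 7.65
ee_pos: [0.591, -0.0697, 0.0632]
tcp_rot: [-110.0, 0.1, 87.3]
wrist_force: [0.8, 0.1, -0.7]
opening: 0.0001
```

Run:
```python
from snap import *
snap(12,"w");rows([(-.043,-.015,.065,70),(-.043,-.025,.065,70)])
```

```text
t 7.7 box [-42.7 -16.7  89.4] pitch 70.0 F [-0.02  1.02 -0.09] q [ -7. -10. -23.  57.   2.  -5.]
(-0.043, -0.015, 0.065, 70) -> [-0.0, -0.2, -0.1] [0.0017, 0.0228, 0.0086] d 0.024
(-0.043, -0.025, 0.065, 70) -> [-0.0, -0.2, -0.1] [-0.0083, 0.0228, 0.0085] d 0.026
```

View pics/w12.png

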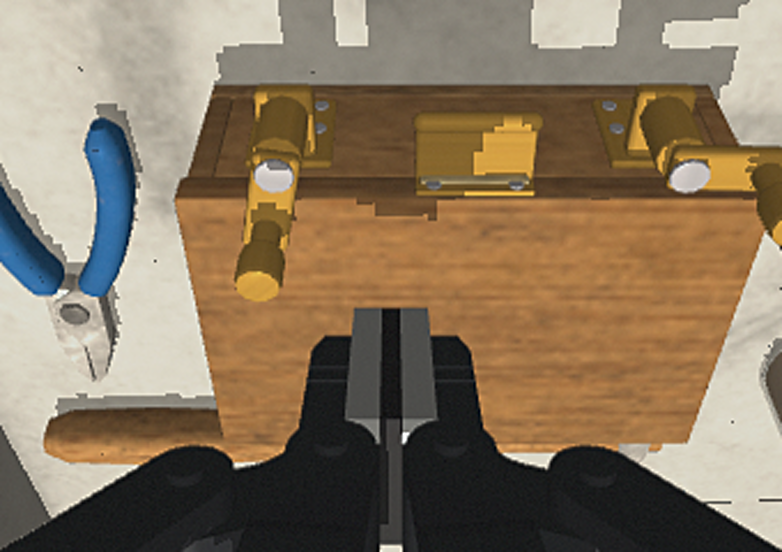

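Emit:
{"fn": "play_rows", "kwargs": {
  "moves": [
    [[0,0,0],[0,0.012,0.0045],0],
    [[0,0,0],[0,0.0228,0.0086],0],
    [[0,0,0],[-0.006,0.0228,0.0086],0],
    [[0,0,0],[-0.01,0.0228,0.0086],0],
    [[0,0,0],[-0.014,0.0228,0.0086],0]
  ]
}}

```text
time: 8.2
ee_pos: [0.5906, -0.0805, 0.0391]
tcp_rot: [-110.0, 0.0, 87.6]
wrist_force: [-0.4, 0.8, 0.0]
opening: -0.0002
```

Emit:
{"fn": "play_rows", "kwargs": {
  "moves": [
    [[0,0,0],[-0.002,0,0],0],
    [[0,0,0],[-0.003,0,0.0005],0],
    [[0,0,0],[-0.004,0,0.001],0],
    [[0,0,0],[-0.0055,-0.0005,0.002],0],
    [[0,0,0],[-0.007,-0.001,0.003],0]
  ]
}}

```text
time: 8.7
ee_pos: [0.587, -0.0873, 0.039]
tcp_rot: [-110.0, 0.0, 87.5]
wrist_force: [1.0, 1.2, -0.3]
opening: 0.0001
```

Run:
```python
from snap import *
snap(13,"w");rows([(-.043,-.015,.065,70)])
```

```text
t 8.75 box [-46.3 -36.1  65.3] pitch 70.0 F [ 0.45 -0.21  0.13] q [-10. -10. -26.  54.   2.  -7.]
(-0.043, -0.015, 0.065, 70) -> [-0.0, -0.1, -0.0] [0.0211, 0.0014, -0.003] d 0.021
```

View pics/w13.png

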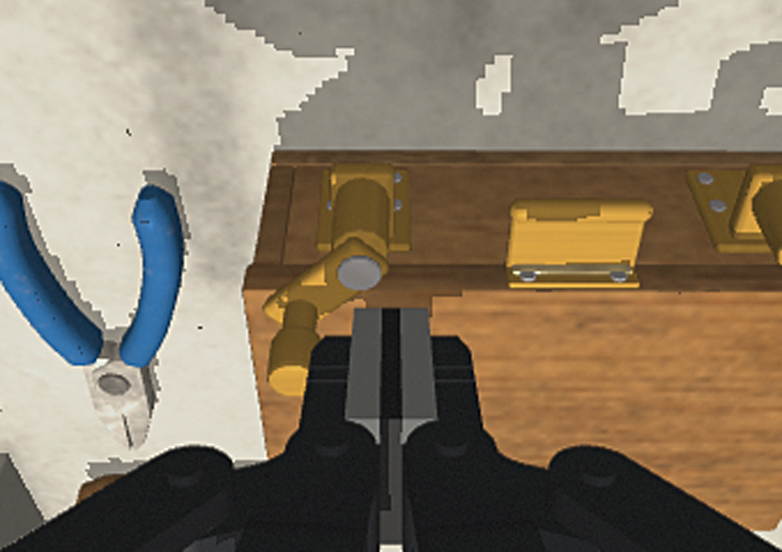

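Mirror of the left one: go behind the peg, then pull it back.

Emit:
{"fn": "play_rows", "kwargs": {
  "moves": [
    [[0,0,0],[0.005,0,0],0],
    [[0,0,0],[0.005,0.0035,-0.009],0],
    [[0,0,0],[0.005,0.007,-0.019],0],
    [[0,0,0],[-0.007,0.007,-0.019],0],
    [[0,0,0],[-0.02,0.007,-0.019],0]
  ]
}}

```text
time: 9.25
ee_pos: [0.6066, -0.1086, 0.0384]
tcp_rot: [-110.0, 0.0, 87.6]
wrist_force: [-0.2, 0.7, 0.4]
opening: 0.0002
```

Run:
```python
from snap import *
snap(14,"w");rows([(-.039,-.056,.065,70)])
```

```text
t 9.3 box [-25.8 -58.2  64.8] pitch 70.0 F [-1.1  -1.02 -0.05] q [-12.  -6. -23.  54.   3.  -9.]
(-0.039, -0.056, 0.065, 70) -> [-0.0, -0.1, -0.1] [0.0022, -0.0047, 0.0123] d 0.013
```

View pics/w14.png

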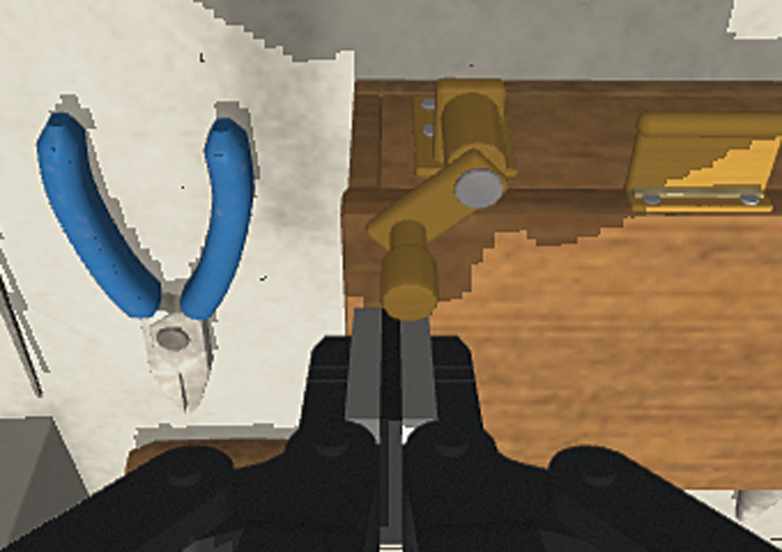

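Emit:
{"fn": "play_rows", "kwargs": {
  "moves": [
    [[0,0,0],[0,-0.001,0.003],0],
    [[0,0,0],[0,-0.002,0.006],0],
    [[0,0,0],[0,-0.003,0.009],0],
    [[0,0,0],[0,-0.004,0.011],0],
    [[0,0,0],[0,-0.0047,0.013],0]
  ]
}}

```text
time: 9.8
ee_pos: [0.5922, -0.1073, 0.0389]
tcp_rot: [-110.0, 0.0, 87.6]
wrist_force: [0.6, -0.6, 0.5]
opening: -0.0002
```

Run:
```python
from snap import *
snap(15,"w");rows([(-.039,-.056,.065,70)])
```

```text
t 9.85 box [-40.4 -55.6  65. ] pitch 70.0 F [ 0.58 -0.48  0.2 ] q [-12.  -8. -24.  54.   3.  -9.]
(-0.039, -0.056, 0.065, 70) -> [-0.0, -0.0, -0.0] [-0.0004, 0.0005, -0.0013] d 0.001
```

View pics/w15.png

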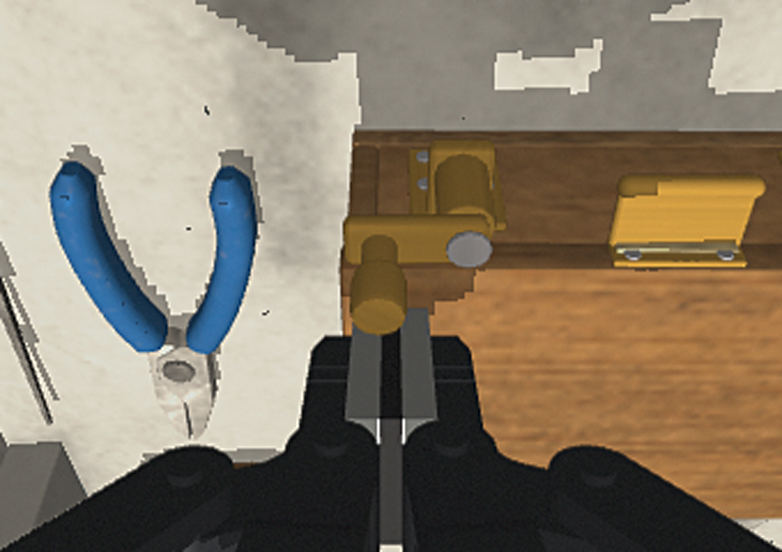

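Run:
```python
from h import *
from plan import *
s=load("pics/scene0.pkl")
for n,u in dict(rc_a=(75,172),rc_b=(150,350),rc_c=(115,355),tw_a=(222,476),tw_b=(392,612)).items():
    print(n,(w2b(onz(s,np.array(u)/4.4+[230,250],.01))*1e3).round())
rows([])
```

```text
rc_a [-112.  189.   10.]
rc_b [-146.   56.   10.]
rc_c [-163.   64.   10.]
tw_a [-158.  -28.   10.]
tw_b [-134. -133.   10.]
t 9.85 box [-40.4 -55.6  65. ] pitch 70.0 F [ 0.58 -0.48  0.2 ] q [-12.  -8. -24.  54.   3.  -9.]
```

Run:
```python
from plan import *
rows([(-.034,-.056,.065,70),(-.034,-.056,.10,70),(-.08,-.03,.11,60),(-.12,0,.11,50)])
```

```text
t 9.85 box [-40.4 -55.6  65. ] pitch 70.0 F [ 0.58 -0.48  0.2 ] q [-12.  -8. -24.  54.   3.  -9.]
(-0.034, -0.056, 0.065, 70) -> [-0.0, -0.0, -0.0] [-0.0004, 0.0022, -0.006] d 0.006
(-0.034, -0.056, 0.1, 70) -> [-0.0, -0.0, -0.0] [-0.0004, -0.0307, -0.0179] d 0.036
(-0.08, -0.03, 0.11, 60) -> [-10.0, -0.0, -0.0] [0.0255, -0.0562, 0.017] d 0.064
(-0.12, 0, 0.11, 50) -> [-20.0, -0.0, -0.0] [0.0555, -0.0712, 0.05] d 0.103
```

Emit:
{"fn": "play_rows", "kwargs": {
  "moves": [
    [[0,0,0],[0,0.0022,-0.006],0],
    [[0,0,0],[0,-0.0307,-0.0179],0],
    [[0,0,0],[0,-0.045,-0.015],0],
    [[-8,0,0],[0.0255,-0.056,0.017],0],
    [[-16,0,0],[0.0555,-0.071,0.05],0]
  ]
}}

```text
time: 10.35
ee_pos: [0.5477, -0.07, 0.0895]
tcp_rot: [-120.2, 0.1, 87.5]
wrist_force: [-1.9, 1.1, 1.2]
opening: 0.0003
```

Run:
```python
from plan import *
rows([(-.11,0,.07,50),(-.095,0,.03,50)])
```

```text
t 10.35 box [-90.6 -20.1 113.7] pitch 59.8 F [-1.89  1.09  1.25] q [ -9. -27. -37.  50.   3.  -6.]
(-0.11, 0, 0.07, 50) -> [-9.8, -0.0, -0.2] [0.0203, 0.0275, 0.034] d 0.048
(-0.095, 0, 0.03, 50) -> [-9.8, -0.0, -0.2] [0.0204, 0.0696, 0.0411] d 0.083
```

Emit:
{"fn": "play_rows", "kwargs": {
  "moves": [
    [[-3,0,0],[0.01,0.006,0.012],0],
    [[-6,0,0],[0.02,0.014,0.022],0],
    [[-9.8,0,0],[0.02,0.0275,0.034],0],
    [[-9.8,0,0],[0.02,0.048,0.037],0],
    [[-9.8,0,0],[0.02,0.069,0.041],0]
  ]
}}

```text
time: 10.85
ee_pos: [0.5472, -0.05, 0.0095]
tcp_rot: [-130.0, 0.2, 87.5]
wrist_force: [-0.1, 0.2, 1.0]
opening: 0.0002
```

Run:
```python
from snap import *
snap(16,"ws");rows([(-.095,0,.03,50)])
s=load("pics/scene16.pkl");crop(s,250,255,90,75,8.5,"pics/s16.png")
o=get_obs();R=Rn.from_euler('xyz',o['tcp_rot'],degrees=True).as_matrix();p=o['ee_pos']
def P(c,off,b,k):return ((proj(c,p+R@np.array(off))[0]-b)*k).round().tolist()
for y in (-.02,-.028,-.05):
    print(y,[(P(s,(x,y,z),[250,255],8.5)) for x in(-.0076,.0076) for z in (.011,-.011,-.022)])
```

```text
t 10.95 box [-97.2  -0.2  27.8] pitch 50.4 F [-0.53  0.59  0.17] q [ -7. -35. -55.  30.   3.  -3.]
(-0.095, 0, 0.03, 50) -> [-0.4, 0.0, -0.2] [0.0003, -0.0003, -0.0032] d 0.003
-0.02 [[387.0, 704.0], [438.0, 642.0], [464.0, 611.0], [354.0, 666.0], [404.0, 604.0], [429.0, 573.0]]
-0.028 [[372.0, 699.0], [424.0, 636.0], [450.0, 605.0], [339.0, 660.0], [390.0, 599.0], [416.0, 568.0]]
-0.05 [[332.0, 685.0], [385.0, 621.0], [411.0, 589.0], [299.0, 646.0], [351.0, 583.0], [376.0, 551.0]]
```

View pics/w16.png

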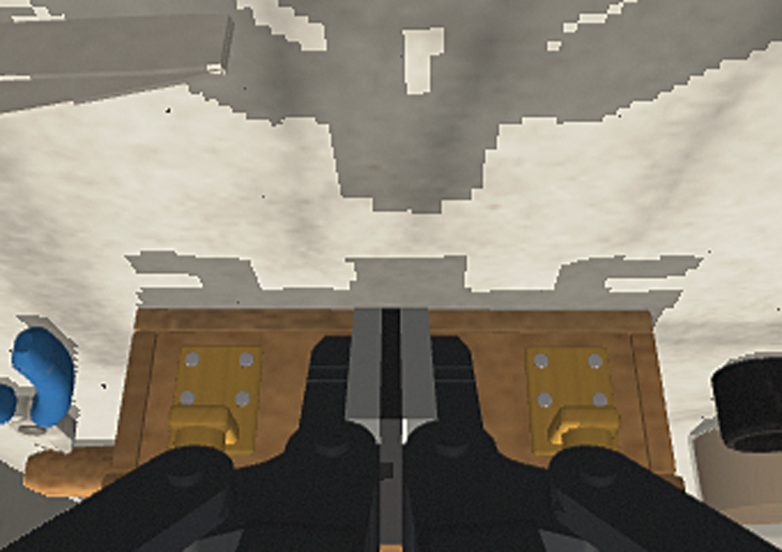

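View pics/s16.png

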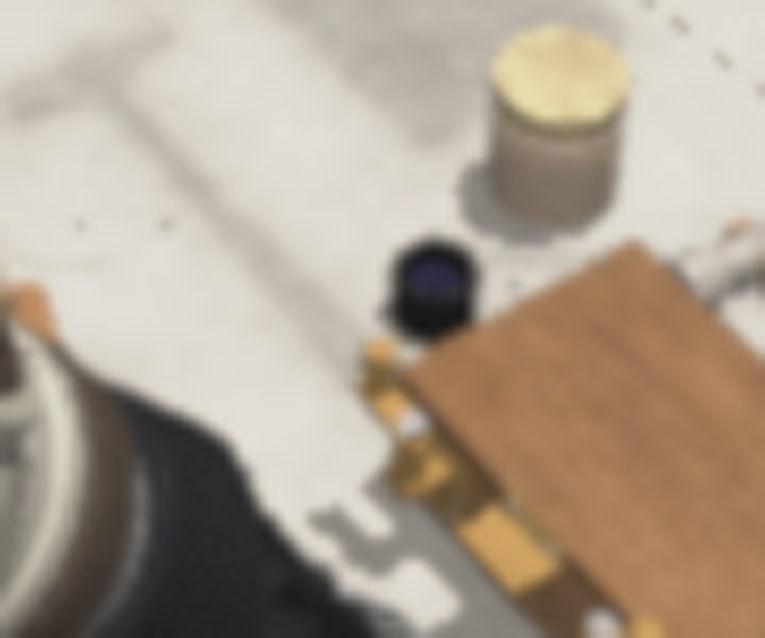

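Run:
```python
from h import *
from plan import *
s=load("pics/scene16.pkl");b=(265,305,65,55);k=12
im=s["img"][b[1]:b[1]+b[3],b[0]:b[0]+b[2],::-1];im=cv2.resize(im,None,fx=k,fy=k,interpolation=cv2.INTER_CUBIC)
o=get_obs();R=Rn.from_euler('xyz',o['tcp_rot'],degrees=True).as_matrix();p=o['ee_pos']
cv2.imwrite("pics/s16a.png",im)
for x,col in((-.0076,(0,0,255)),(.0076,(0,255,0))):
  for y in (0,-.028):
    pts=[((proj(s,p+R@np.array((x,y,z)))[0]-b[:2]+.5)*k).astype(int) for z in(.011,-.011,-.022)]
    for q in pts: cv2.circle(im,tuple(int(v) for v in q),3,col if y else (255,0,0),-1)
cv2.imwrite("pics/s16b.png",im)
```

```text
(no output)
```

View pics/s16b.png

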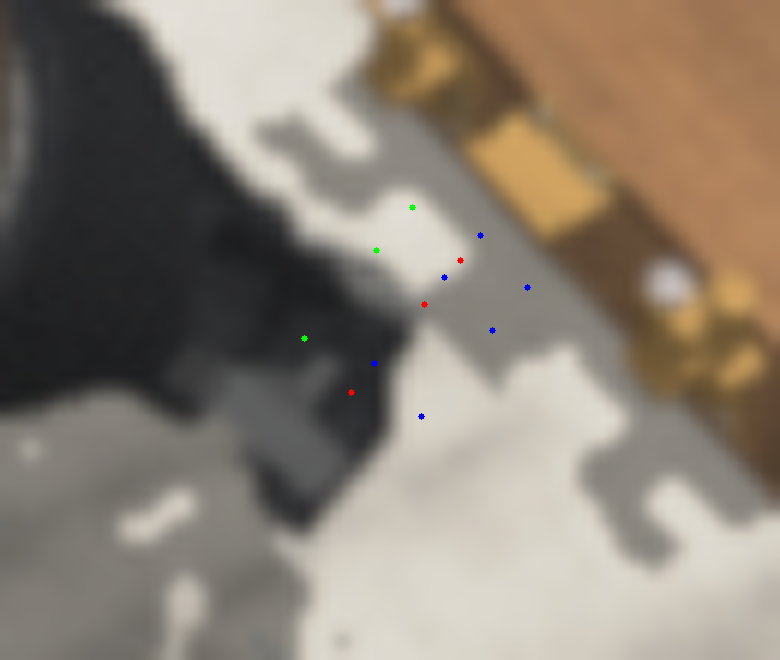

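Run:
```python
from plan import *
rows([(-.085,0,.020,50),(-.064,0,.019,50)])
```

```text
t 10.95 box [-97.2  -0.2  27.8] pitch 50.4 F [-0.53  0.59  0.17] q [ -7. -35. -55.  30.   3.  -3.]
(-0.085, 0, 0.02, 50) -> [-0.4, 0.0, -0.2] [0.0003, 0.0138, -0.0046] d 0.015
(-0.064, 0, 0.019, 50) -> [-0.4, 0.0, -0.2] [0.0003, 0.028, -0.0201] d 0.034
```

Emit:
{"fn": "play_rows", "kwargs": {
  "moves": [
    [[0,0,0],[0,0.007,-0.002],0],
    [[0,0,0],[0,0.0138,-0.0046],0],
    [[0,0,0],[0,0.018,-0.0095],0],
    [[0,0,0],[0,0.023,-0.015],0],
    [[0,0,0],[0,0.028,-0.0201],0]
  ]
}}

```text
time: 11.45
ee_pos: [0.5811, -0.0518, 0.0009]
tcp_rot: [-129.8, 0.2, 87.5]
wrist_force: [-21.1, 0.8, 0.1]
opening: -0.0
```

Run:
```python
from snap import *
snap(17,"ws");rows([(-.064,0,.025,50)])
s=load("pics/scene17.pkl");crop(s,265,295,80,65,10,"pics/s17.png")
```

```text
t 11.55 box [-62.   -0.5  21.8] pitch 50.2 F [-0.05  0.67 -0.87] q [ -6. -28. -52.  26.   2.  -3.]
(-0.064, 0, 0.025, 50) -> [-0.2, 0.0, -0.2] [0.0006, -0.0038, -0.0006] d 0.004
```

View pics/w17.png

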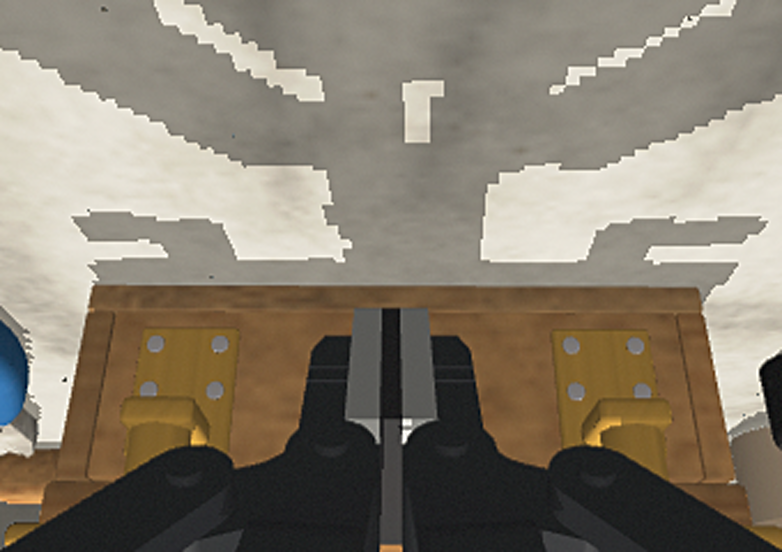

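View pics/s17.png

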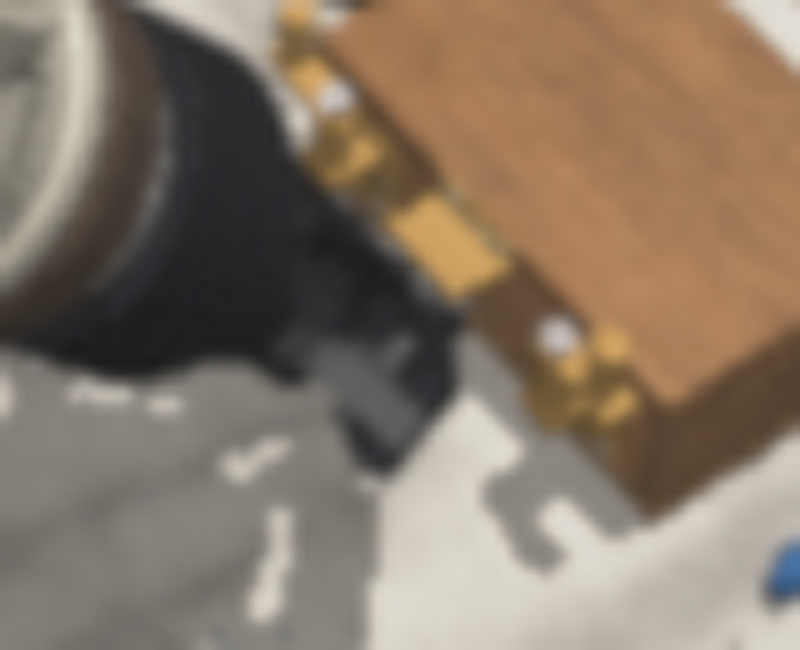

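Emit:
{"fn": "play_rows", "kwargs": {
  "moves": [
    [[0,0,0],[0,-0.001,0.0015],0],
    [[0,0,0],[0,-0.0026,0.0031],0],
    [[0,0,0],[0,-0.0026,0.0031],0],
    [[0,0,0],[0,-0.0026,0.0031],0],
    [[0,0,0],[0,-0.0026,0.0031],0]
  ]
}}

```text
time: 12.05
ee_pos: [0.577, -0.0516, 0.0016]
tcp_rot: [-129.9, 0.2, 87.5]
wrist_force: [0.1, -0.5, -0.0]
opening: 0.0
```

Run:
```python
from snap import *
rows([(-.066,0,.022,50),(-.066,0,.032,50)])
print(get_obs()['joint_efforts'].round(2),get_obs()['qd'].round(2))
```

```text
t 12.05 box [-66.   -0.5  23.1] pitch 50.1 F [ 0.12 -0.45 -0.05] q [ -6. -29. -53.  26.   2.  -3.]
(-0.066, 0, 0.022, 50) -> [-0.1, 0.0, -0.2] [0.0006, 0.0008, 0.0007] d 0.001
(-0.066, 0, 0.032, 50) -> [-0.1, 0.0, -0.2] [0.0006, -0.0068, -0.0057] d 0.009
[ -0.   -20.99  51.24  -7.06   0.1   -0.  ] [ 0.18  0.22 -0.05 -0.04 -0.04 -0.03]
```

Emit:
{"fn": "play_rows", "kwargs": {
  "moves": [
    [[0,0,0],[0,-0.0018,-0.0015],0],
    [[0,0,0],[0,-0.0037,-0.0031],0],
    [[0,0,0],[0,-0.0055,-0.0046],0],
    [[0,0,0],[0,-0.0074,-0.0062],0],
    [[0,0,0],[0,-0.0092,-0.0077],0]
  ]
}}

```text
time: 12.55
ee_pos: [0.5768, -0.0516, 0.0135]
tcp_rot: [-129.9, 0.2, 87.5]
wrist_force: [-0.1, 0.2, 0.3]
opening: 0.0003
```

Run:
```python
from snap import *
snap(18,"ws");rows([])
s=load("pics/scene18.pkl");crop(s,265,285,80,65,10,"pics/s18.png")
```

```text
t 12.65 box [-66.1  -0.5  35.1] pitch 50.1 F [-0.94  0.31 -0.74] q [ -6. -29. -52.  28.   2.  -3.]
```

View pics/w18.png

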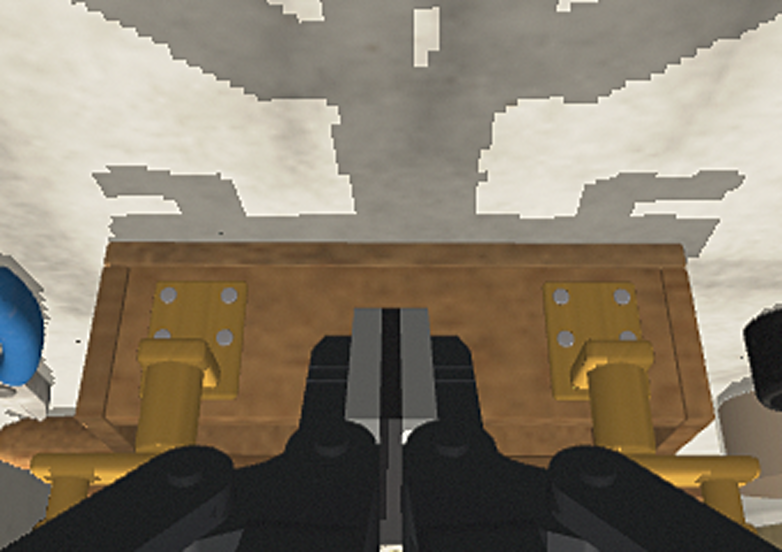

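View pics/s18.png

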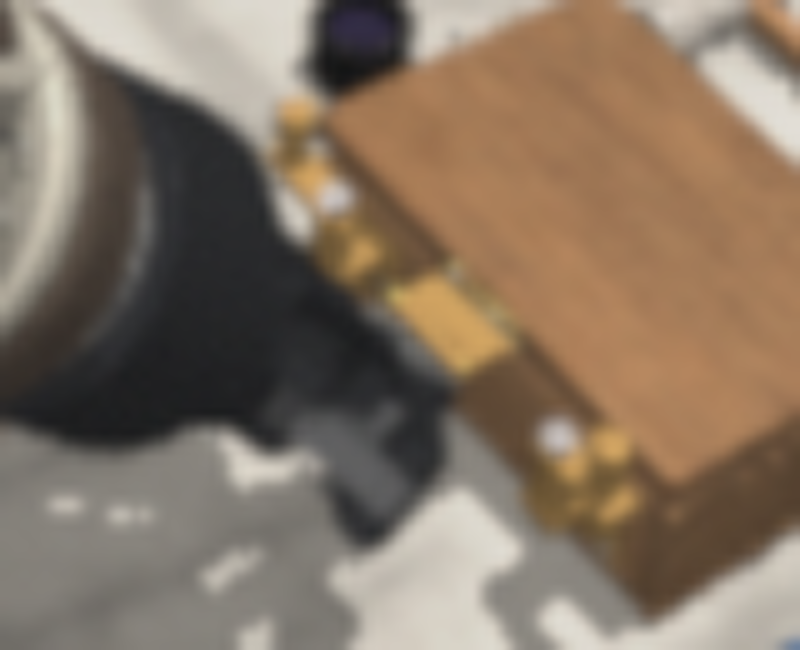

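```bash
cat > arc.py <<'E'
from plan import *
import sys
TC=(-.0661,.0285)
def lip(t):
    t=np.radians(t);return np.array([-.111*np.cos(t),.111*np.sin(t)])
def arc(ths,p=50,ex=0,ez=0):
    rows([(TC[0]+(lip(t)-lip(0))[0]+ex,0.,TC[1]+(lip(t)-lip(0))[1]+ez,p) for t in ths])
if __name__=="__main__": arc([float(a) for a in sys.argv[1:]])
E
python3 arc.py 5 7 9.5 12 14.5
```

```text
t 12.65 box [-66.1  -0.5  35.1] pitch 50.1 F [-0.94  0.31 -0.74] q [ -6. -29. -52.  28.   2.  -3.]
(np.float64(-0.06567761148818377), 0.0, np.float64(0.03817428744499006), 50) -> [-0.1, 0.0, -0.2] [0.0006, -0.0021, -0.0023] d 0.003
(np.float64(-0.06527262283218675), 0.0, np.float64(0.04202749711797137), 50) -> [-0.1, 0.0, -0.2] [0.0006, -0.0048, -0.0051] d 0.007
(np.float64(-0.0645777017706327), 0.0, np.float64(0.04682028425053522), 50) -> [-0.1, 0.0, -0.2] [0.0006, -0.0081, -0.0087] d 0.012
(np.float64(-0.06367438368145244), 0.0, np.float64(0.05157819768077129), 50) -> [-0.1, 0.0, -0.2] [0.0005, -0.0111, -0.0125] d 0.017
(np.float64(-0.06256438808196997), 0.0, np.float64(0.056292180450043), 50) -> [-0.1, 0.0, -0.2] [0.0005, -0.014, -0.0163] d 0.022
```

Emit:
{"fn": "play_rows", "kwargs": {
  "moves": [
    [[0,0,0],[0,-0.0021,-0.0023],0],
    [[0,0,0],[0,-0.0048,-0.0051],0],
    [[0,0,0],[0,-0.0081,-0.0087],0],
    [[0,0,0],[0,-0.0111,-0.0125],0],
    [[0,0,0],[0,-0.014,-0.0163],0]
  ]
}}

```text
time: 13.15
ee_pos: [0.5806, -0.0517, 0.0351]
tcp_rot: [-129.9, 0.2, 87.5]
wrist_force: [-1.0, -0.3, 0.3]
opening: 0.0004
```

```bash
python3 - <<'E'
from snap import *
snap(19,"ws")
s=load("pics/scene19.pkl");crop(s,265,275,90,75,8.8,"pics/s19.png")
E
python3 arc.py 17 20 23 26 29
```

```text
t 13.25 box [-61.9  -0.5  57.2] pitch 50.0 F [-1.34 -0.75 -0.33] q [ -6. -30. -49.  30.   2.  -3.]
(np.float64(-0.06124982791189694), 0.0, np.float64(0.06095325922422379), 50) -> [-0.0, 0.0, -0.2] [0.0005, -0.0024, -0.0029] d 0.004
(np.float64(-0.059405880907235836), 0.0, np.float64(0.06646423590914922), 50) -> [-0.0, 0.0, -0.2] [0.0005, -0.0055, -0.0079] d 0.01
(np.float64(-0.05727603873322089), 0.0, np.float64(0.07187115526230939), 50) -> [-0.0, 0.0, -0.2] [0.0005, -0.0082, -0.013] d 0.015
(np.float64(-0.05486613913920754), 0.0, np.float64(0.0771591972935876), 50) -> [-0.0, 0.0, -0.2] [0.0005, -0.0107, -0.0182] d 0.021
(np.float64(-0.05218278749247293), 0.0, np.float64(0.08231386784734342), 50) -> [-0.0, 0.0, -0.2] [0.0005, -0.013, -0.0236] d 0.027
```

View pics/w19.png

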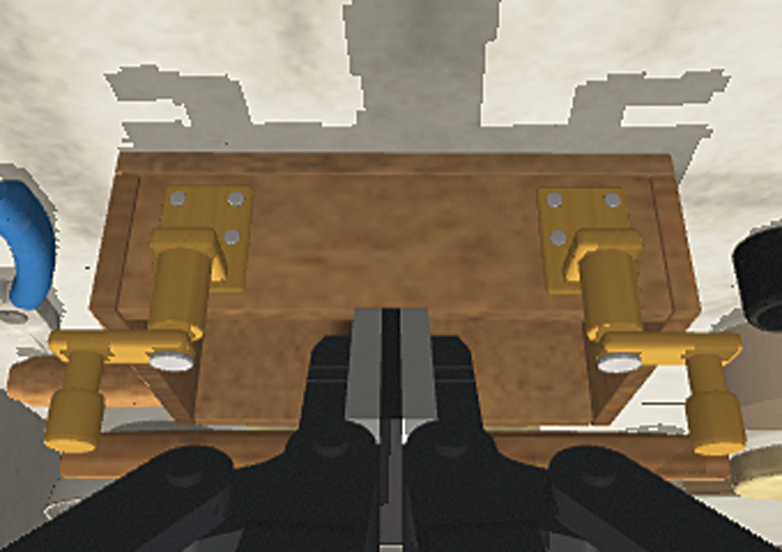

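View pics/s19.png

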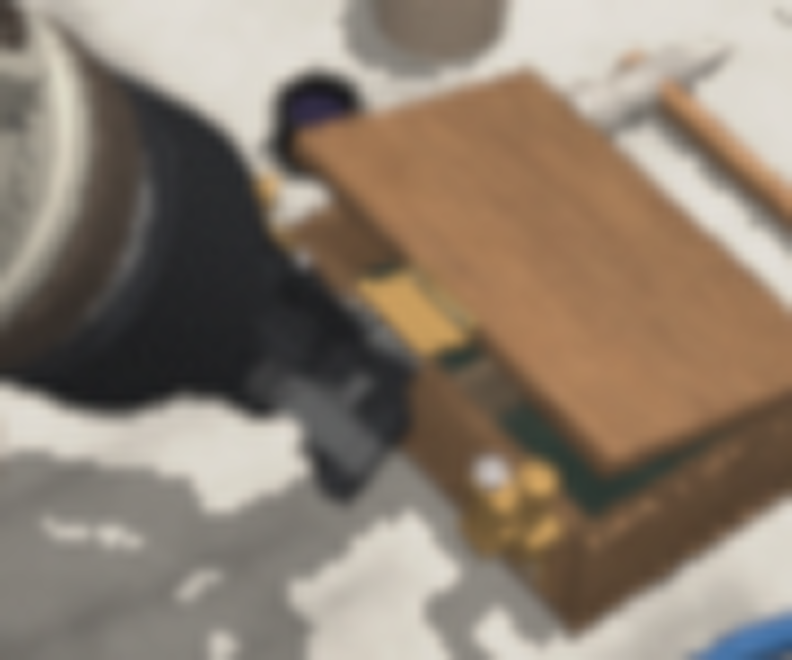

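Emit:
{"fn": "play_rows", "kwargs": {
  "moves": [
    [[0,0,0],[0,-0.0022,-0.0032],0],
    [[0,0,0],[0,-0.0051,-0.0084],0],
    [[0,0,0],[0,-0.0076,-0.0137],0],
    [[0,0,0],[0,-0.0101,-0.019],0],
    [[0,0,0],[0,-0.0124,-0.0244],0]
  ]
}}

```text
time: 13.75
ee_pos: [0.5916, -0.0521, 0.0604]
tcp_rot: [-129.9, 0.2, 87.5]
wrist_force: [-0.0, -0.1, -0.6]
opening: 0.0001
```

Run:
```python
from snap import *
snap(20,"ws")
s=load("pics/scene20.pkl");crop(s,265,265,90,75,8.8,"pics/s20.png")
from arc import *
arc([32,35,38,41,44],ex=.001)
```

```text
t 13.85 box [-50.9  -0.4  82.5] pitch 50.0 F [-1.2   0.93  0.3 ] q [ -6. -29. -46.  33.   2.  -3.]
(np.float64(-0.04823333867336328), 0.0, np.float64(0.08732103832988575), 50) -> [-0.0, 0.0, -0.2] [0.0005, -0.0019, -0.0052] d 0.006
(np.float64(-0.045025876916078095), 0.0, np.float64(0.09216698443496611), 50) -> [-0.0, 0.0, -0.2] [0.0005, -0.0036, -0.0107] d 0.011
(np.float64(-0.04156919365034614), 0.0, np.float64(0.09683842376114807), 50) -> [-0.0, 0.0, -0.2] [0.0005, -0.005, -0.0164] d 0.017
(np.float64(-0.0378727634047277), 0.0, np.float64(0.10132255221794631), 50) -> [-0.0, 0.0, -0.2] [0.0005, -0.006, -0.0221] d 0.023
(np.float64(-0.03394671783759029), 0.0, np.float64(0.10560707912094869), 50) -> [-0.0, 0.0, -0.2] [0.0005, -0.0068, -0.0279] d 0.029
```

View pics/w20.png

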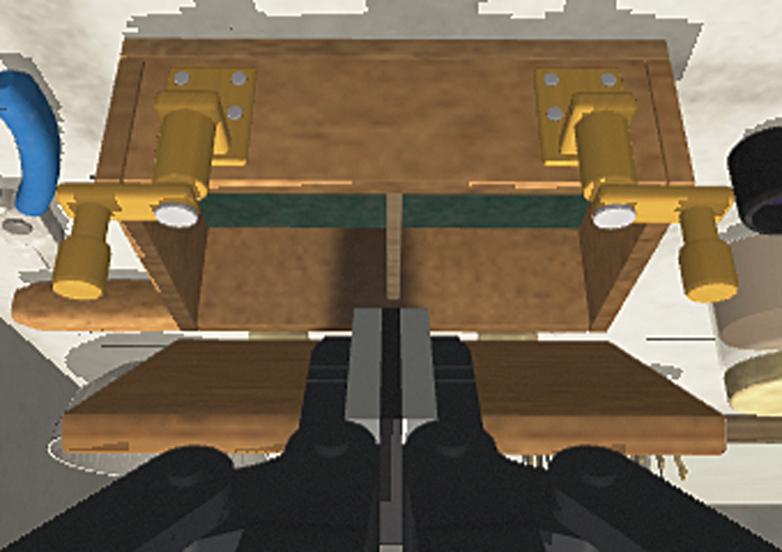

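View pics/s20.png

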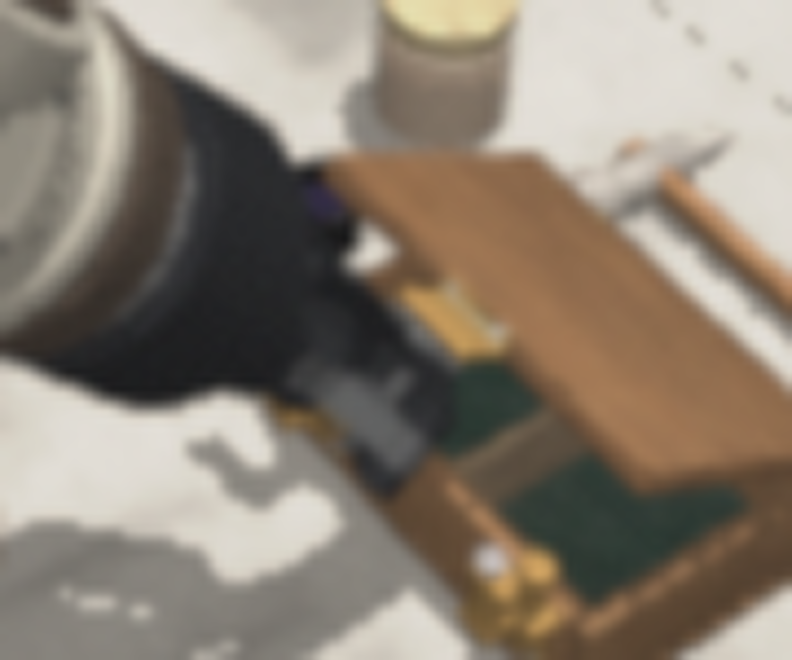

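Emit:
{"fn": "play_rows", "kwargs": {
  "moves": [
    [[0,0,0],[0,-0.0019,-0.0052],0],
    [[0,0,0],[0,-0.0036,-0.0107],0],
    [[0,0,0],[0,-0.005,-0.0164],0],
    [[0,0,0],[0,-0.006,-0.0221],0],
    [[0,0,0],[0,-0.0068,-0.0279],0]
  ]
}}

```text
time: 14.35
ee_pos: [0.6086, -0.0528, 0.0833]
tcp_rot: [-129.9, 0.2, 87.5]
wrist_force: [-0.3, 0.6, -0.5]
opening: 0.0003
```

Run:
```python
from snap import *
snap(21,"ws")
s=load("pics/scene21.pkl");crop(s,265,250,90,75,8.8,"pics/s21.png")
from arc import *
arc([47,50,53,56,59],ex=.001)
```

```text
t 14.45 box [-33.9  -0.4 105.3] pitch 50.0 F [-0.16  0.37  0.22] q [ -6. -27. -42.  35.   2.  -3.]
(np.float64(-0.02980181796693733), 0.0, np.float64(0.10968026087972792), 50) -> [-0.0, 0.0, -0.2] [0.0005, -0.0007, -0.006] d 0.006
(np.float64(-0.025449424675205876), 0.0, np.float64(0.11353093318620656), 50) -> [-0.0, 0.0, -0.2] [0.0005, -0.0009, -0.0118] d 0.012
(np.float64(-0.020901467569877374), 0.0, np.float64(0.1171485416152495), 50) -> [-0.0, 0.0, -0.2] [0.0005, -0.0007, -0.0176] d 0.018
(np.float64(-0.0161704122852529), 0.0, np.float64(0.12052317055360963), 50) -> [-0.0, 0.0, -0.2] [0.0005, -0.0003, -0.0234] d 0.023
(np.float64(-0.011269226315016014), 0.0, np.float64(0.12364557037793447), 50) -> [-0.0, 0.0, -0.2] [0.0005, 0.0005, -0.0292] d 0.029
```

View pics/w21.png

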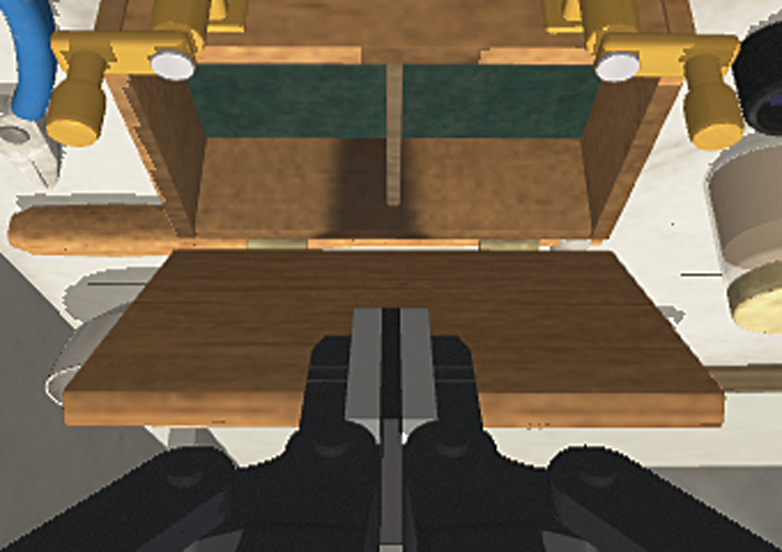

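View pics/s21.png

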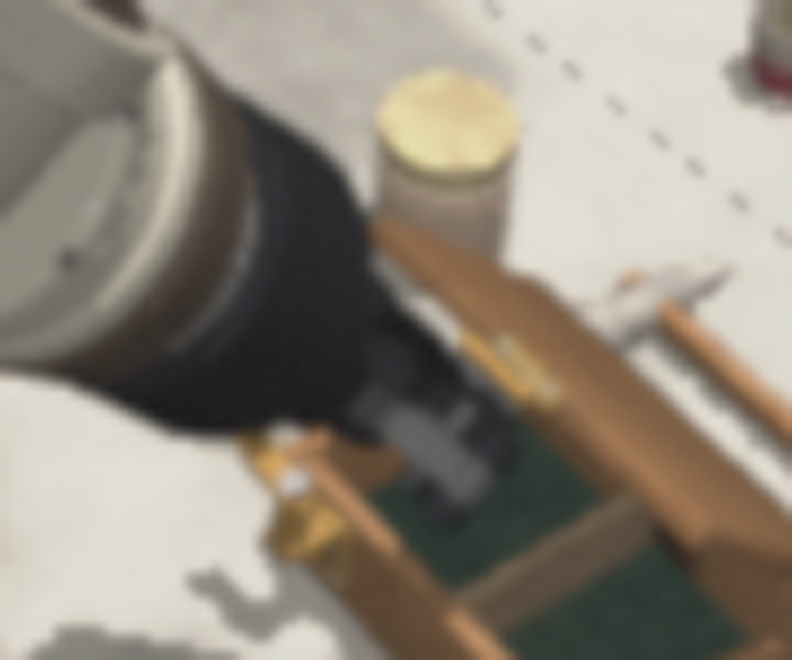

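Emit:
{"fn": "play_rows", "kwargs": {
  "moves": [
    [[0,0,0],[0,-0.0007,-0.006],0],
    [[0,0,0],[0,-0.0009,-0.0118],0],
    [[0,0,0],[0,-0.0007,-0.0176],0],
    [[0,0,0],[0,-0.0003,-0.0234],0],
    [[0,0,0],[0,0.0005,-0.0292],0]
  ]
}}

```text
time: 14.95
ee_pos: [0.6314, -0.0537, 0.1014]
tcp_rot: [-129.9, 0.2, 87.5]
wrist_force: [-0.2, -0.3, -0.5]
opening: -0.0002
```

Run:
```python
from snap import *
snap(22,"ws")
s=load("pics/scene22.pkl");crop(s,275,235,90,75,8.8,"pics/s22.png")
from arc import *
arc([61,63.5,66,68.5,71],ex=.001)
```

```text
t 15.05 box [-11.2  -0.3 123.3] pitch 50.1 F [-1.02  0.11 -0.17] q [ -6. -24. -38.  36.   2.  -3.]
(np.float64(-0.007913867847343423), 0.0, np.float64(0.12558278749247292), 50) -> [-0.1, 0.0, -0.2] [0.0004, 0.0004, -0.004] d 0.004
(np.float64(-0.003627957255188775), 0.0, np.float64(0.1278377141378248), 50) -> [-0.1, 0.0, -0.2] [0.0004, 0.0014, -0.0088] d 0.009
(np.float64(0.000752232618586173), 0.0, np.float64(0.1299035457983287), 50) -> [-0.1, 0.0, -0.2] [0.0004, 0.0027, -0.0134] d 0.014
(np.float64(0.005218363833602995), 0.0, np.float64(0.13177635004600474), 50) -> [-0.1, 0.0, -0.2] [0.0004, 0.0041, -0.0181] d 0.019
(np.float64(0.009761934855255602), 0.0, np.float64(0.13345256189152416), 50) -> [-0.1, 0.0, -0.2] [0.0004, 0.0057, -0.0226] d 0.023
```

View pics/w22.png

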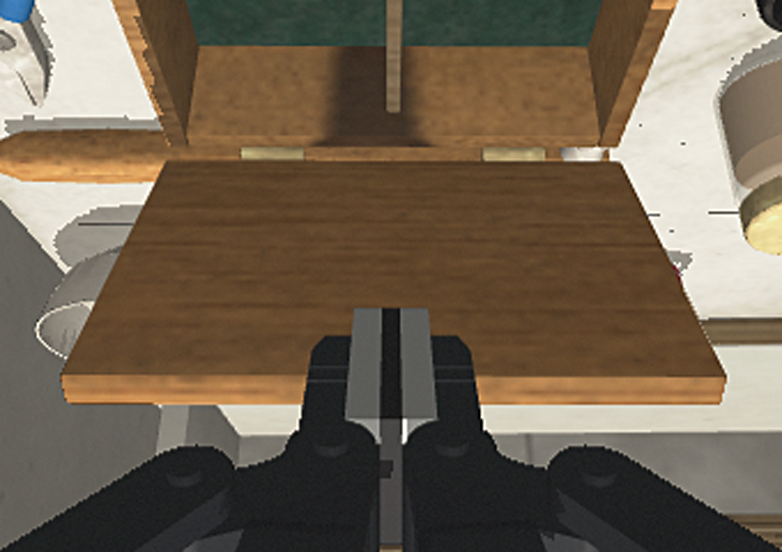

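View pics/s22.png

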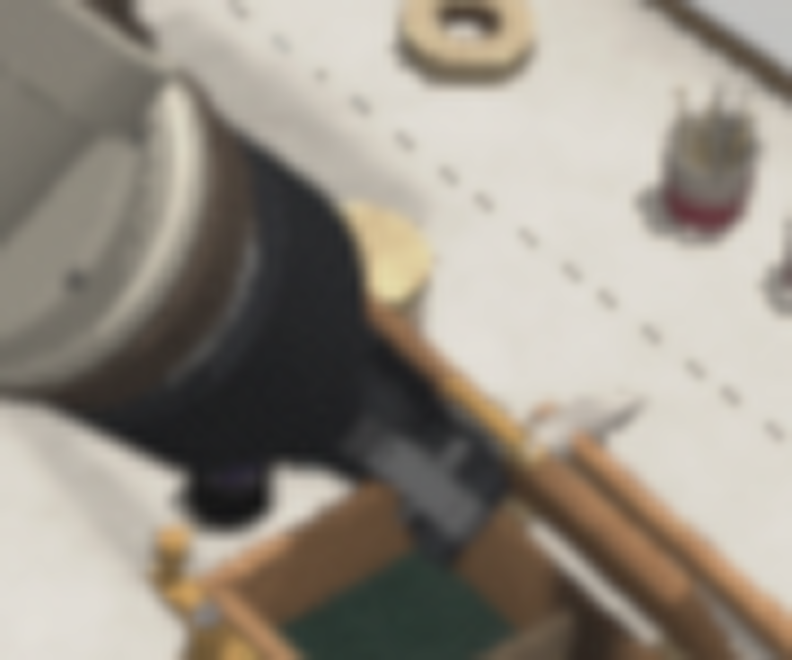

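```bash
cat > th.py <<'E'
from h import *
from plan import *
from scipy.optimize import least_squares
def lidpt(t,r,y,h=0):
    c,s=np.cos(t),np.sin(t);return b2w(np.array([.047-r*c+h*s,y,.041+r*s+h*c]))
def theta(pkl,ptsR,ptsL,off=(110,130),k=2.3):
    c=load(pkl);U=np.array([ptsR,ptsL])/k+off
    f=lambda v:(np.array([proj(c,lidpt(v[0],.094,-.066))[0],proj(c,lidpt(v[0],.094,.066))[0]])-U).ravel()
    q=least_squares(f,[1.]);print("theta",np.degrees(q.x),q.fun.round(1))
if __name__=="__main__":
    theta("pics/wrist20.pkl",(62,413),(727,415))
    theta("pics/wrist21.pkl",(65,392),(724,394))
    theta("pics/wrist22.pkl",(62,376),(726,377))
E
python3 th.py
```

```text
theta [29.56220401] [-0.9  0.1  1.3 -0.1]
theta [44.52355029] [-2.5  0.3  2.7  0.2]
theta [60.30840437] [-1.8  0.4  2.5  0.7]
```

Emit:
{"fn": "play_rows", "kwargs": {
  "moves": [
    [[0,0,0],[0,0.0004,-0.004],0],
    [[0,0,0],[0,0.0014,-0.0088],0],
    [[0,0,0],[0,0.0027,-0.0134],0],
    [[0,0,0],[0,0.0041,-0.0181],0],
    [[0,0,0],[0,0.0057,-0.0226],0]
  ]
}}

```text
time: 15.55
ee_pos: [0.6523, -0.0546, 0.1114]
tcp_rot: [-129.9, 0.2, 87.5]
wrist_force: [-0.7, 1.2, -0.3]
opening: 0.0
```

Run:
```python
from snap import *
snap(23,"ws")
s=load("pics/scene23.pkl");crop(s,275,225,90,75,8.8,"pics/s23.png")
from arc import *
arc([72.5,74,75.5,77,78.5],ex=.001)
```

```text
t 15.65 box [  9.6  -0.3 133.1] pitch 50.1 F [-1.01 -0.29 -0.2 ] q [ -6. -21. -35.  36.   2.  -3.]
(np.float64(0.012521656255025687), 0.0, np.float64(0.1343625815330532), 50) -> [-0.1, 0.0, -0.2] [0.0004, 0.0009, -0.0031] d 0.003
(np.float64(0.015304253504313095), 0.0, np.float64(0.1352000482491534), 50) -> [-0.1, 0.0, -0.2] [0.0004, 0.0021, -0.0058] d 0.006
(np.float64(0.018107819549956994), 0.0, np.float64(0.13596438808196998), 50) -> [-0.1, 0.0, -0.2] [0.0004, 0.0033, -0.0084] d 0.009
(np.float64(0.020930432967830995), 0.0, np.float64(0.13665507719116113), 50) -> [-0.1, 0.0, -0.2] [0.0004, 0.0046, -0.011] d 0.012
(np.float64(0.023770159279691103), 0.0, np.float64(0.1372716422129121), 50) -> [-0.1, 0.0, -0.2] [0.0004, 0.0059, -0.0136] d 0.015
```

View pics/w23.png

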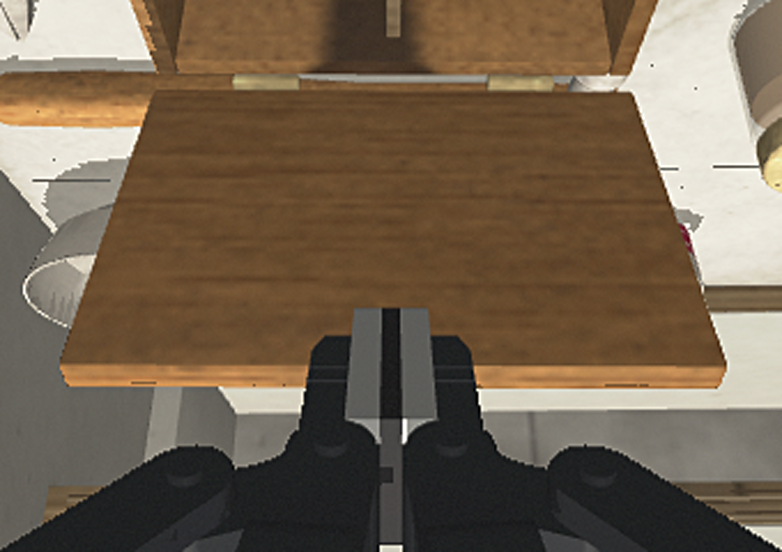

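View pics/s23.png

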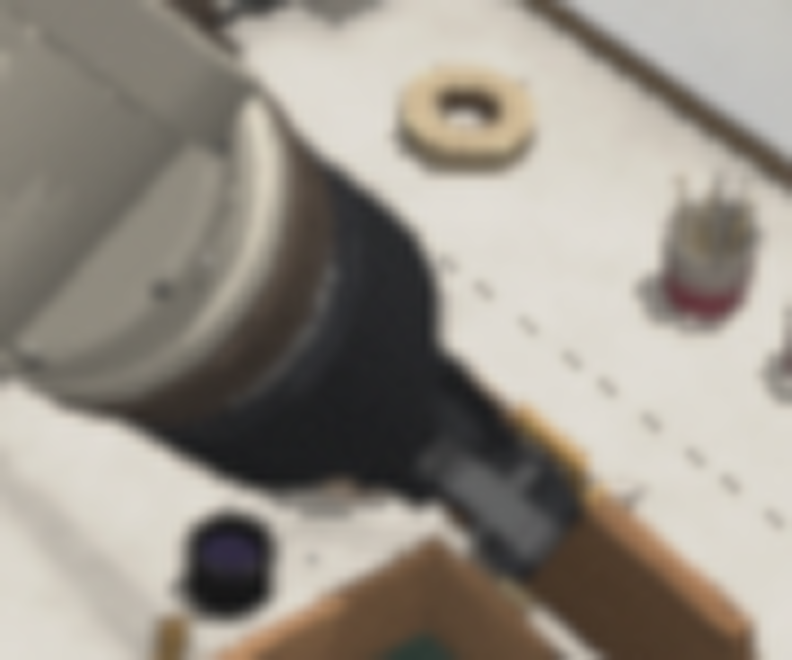

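Emit:
{"fn": "play_rows", "kwargs": {
  "moves": [
    [[0,0,0],[0,0.0009,-0.0031],0],
    [[0,0,0],[0,0.0021,-0.0058],0],
    [[0,0,0],[0,0.0033,-0.0084],0],
    [[0,0,0],[0,0.0046,-0.011],0],
    [[0,0,0],[0,0.0059,-0.0136],0]
  ]
}}

```text
time: 16.15
ee_pos: [0.6663, -0.0552, 0.1155]
tcp_rot: [-129.9, 0.2, 87.5]
wrist_force: [1.1, -0.1, -0.3]
opening: 0.0
```

Run:
```python
from snap import *
snap(24,"w")
from arc import *
arc([80,81,82,83,84],ex=.001)
```

```text
t 16.2 box [ 23.7  -0.4 137.2] pitch 50.1 F [-0.09  0.19  0.21] q [ -6. -19. -33.  36.   2.  -2.]
(np.float64(0.026625052278970718), 0.0, np.float64(0.1378136605843551), 50) -> [-0.1, 0.0, -0.2] [0.0005, 0.0014, -0.0027] d 0.003
(np.float64(0.028535774380534368), 0.0, np.float64(0.1381334058060603), 50) -> [-0.1, 0.0, -0.2] [0.0005, 0.0023, -0.0043] d 0.005
(np.float64(0.03045178579343273), 0.0, np.float64(0.1384197556303143), 50) -> [-0.1, 0.0, -0.2] [0.0005, 0.0033, -0.006] d 0.007
(np.float64(0.03237250288202863), 0.0, np.float64(0.13867262283218676), 50) -> [-0.1, 0.0, -0.2] [0.0005, 0.0044, -0.0076] d 0.009
(np.float64(0.03429734057729046), 0.0, np.float64(0.13889193038587835), 50) -> [-0.1, 0.0, -0.2] [0.0005, 0.0055, -0.0092] d 0.011
```

View pics/w24.png

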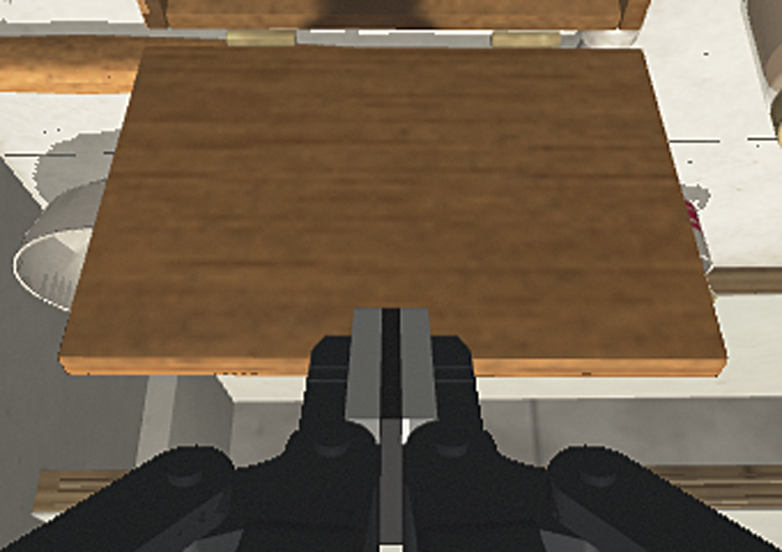

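Emit:
{"fn": "play_rows", "kwargs": {
  "moves": [
    [[0,0,0],[0,0.0014,-0.0027],0],
    [[0,0,0],[0,0.0023,-0.0043],0],
    [[0,0,0],[0,0.0033,-0.006],0],
    [[0,0,0],[0,0.0044,-0.0076],0],
    [[0,0,0],[0,0.0055,-0.0092],0]
  ]
}}

```text
time: 16.7
ee_pos: [0.6768, -0.0556, 0.1171]
tcp_rot: [-129.9, 0.2, 87.5]
wrist_force: [-0.7, 0.0, -0.4]
opening: -0.0003
```

Run:
```python
from snap import *
snap(25,"w")
from arc import *
arc([85,86,87,88,89],ex=.001)
```

```text
t 16.75 box [ 34.1  -0.4 138.6] pitch 50.1 F [-1.05 -0.28 -0.11] q [ -6. -17. -32.  36.   2.  -2.]
(np.float64(0.03622571255500995), 0.0, np.float64(0.13907761148818376), 50) -> [-0.1, 0.0, -0.2] [0.0005, 0.001, -0.0019] d 0.002
(np.float64(0.03815703141440209), 0.0, np.float64(0.13922960957884048), 50) -> [-0.1, 0.0, -0.2] [0.0005, 0.0021, -0.0035] d 0.004
(np.float64(0.04009070885703321), 0.0, np.float64(0.1393478783577577), 50) -> [-0.1, 0.0, -0.2] [0.0005, 0.0033, -0.0051] d 0.006
(np.float64(0.042026155866022374), 0.0, np.float64(0.13943238179911963), 50) -> [-0.1, 0.0, -0.2] [0.0005, 0.0045, -0.0066] d 0.008
(np.float64(0.043962782885461515), 0.0, np.float64(0.13948309416235943), 50) -> [-0.1, 0.0, -0.2] [0.0005, 0.0057, -0.0081] d 0.01
```

View pics/w25.png

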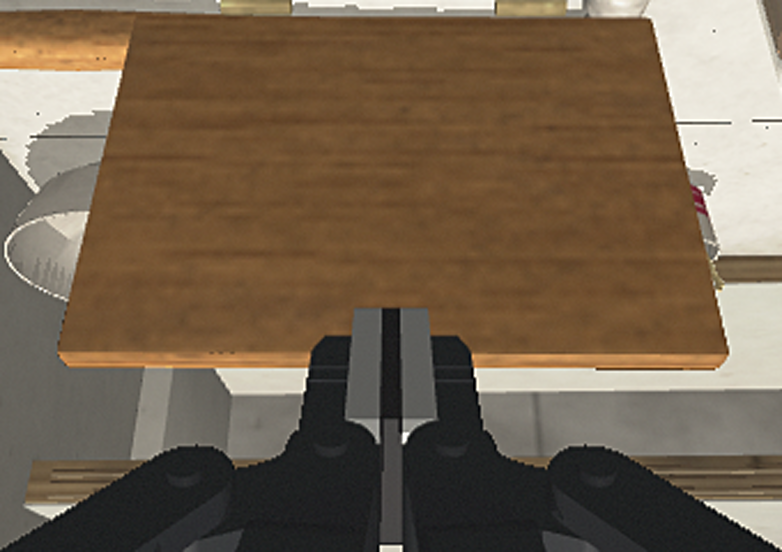

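Emit:
{"fn": "play_rows", "kwargs": {
  "moves": [
    [[0,0,0],[0,0.001,-0.0019],0],
    [[0,0,0],[0,0.0021,-0.0035],0],
    [[0,0,0],[0,0.0033,-0.0051],0],
    [[0,0,0],[0,0.0045,-0.0066],0],
    [[0,0,0],[0,0.0057,-0.0081],0]
  ]
}}

```text
time: 17.25
ee_pos: [0.6867, -0.0561, 0.1179]
tcp_rot: [-129.9, 0.2, 87.5]
wrist_force: [-0.4, 0.6, 0.7]
opening: 0.0004
```

Run:
```python
from snap import *
snap(26,"ws")
s=load("pics/scene26.pkl");crop(s,275,215,90,75,8.8,"pics/s26.png")
from arc import *
arc([90,91,92,93,94],ex=.001)
```

```text
t 17.35 box [ 43.8  -0.4 139.4] pitch 50.1 F [-0.66 -0.01 -0.2 ] q [ -5. -16. -30.  35.   2.  -2.]
(np.float64(0.045899999999999996), 0.0, np.float64(0.1395), 50) -> [-0.1, 0.0, -0.2] [0.0005, 0.0012, -0.0017] d 0.002
(np.float64(0.04783721711453846), 0.0, np.float64(0.13948309416235943), 50) -> [-0.1, 0.0, -0.2] [0.0005, 0.0025, -0.0032] d 0.004
(np.float64(0.049773844133977604), 0.0, np.float64(0.13943238179911963), 50) -> [-0.1, 0.0, -0.2] [0.0005, 0.0038, -0.0047] d 0.006
(np.float64(0.05170929114296677), 0.0, np.float64(0.1393478783577577), 50) -> [-0.1, 0.0, -0.2] [0.0005, 0.0051, -0.0061] d 0.008
(np.float64(0.0536429685855979), 0.0, np.float64(0.13922960957884048), 50) -> [-0.1, 0.0, -0.2] [0.0005, 0.0064, -0.0075] d 0.01
```

View pics/w26.png

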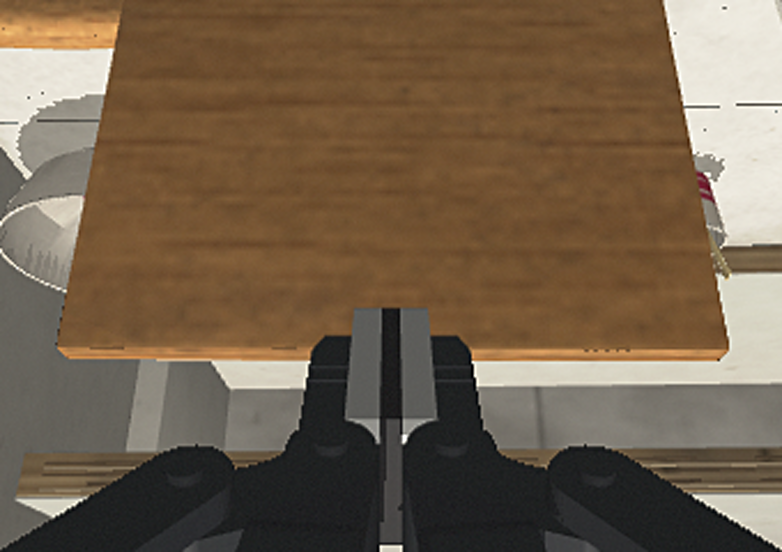

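View pics/s26.png

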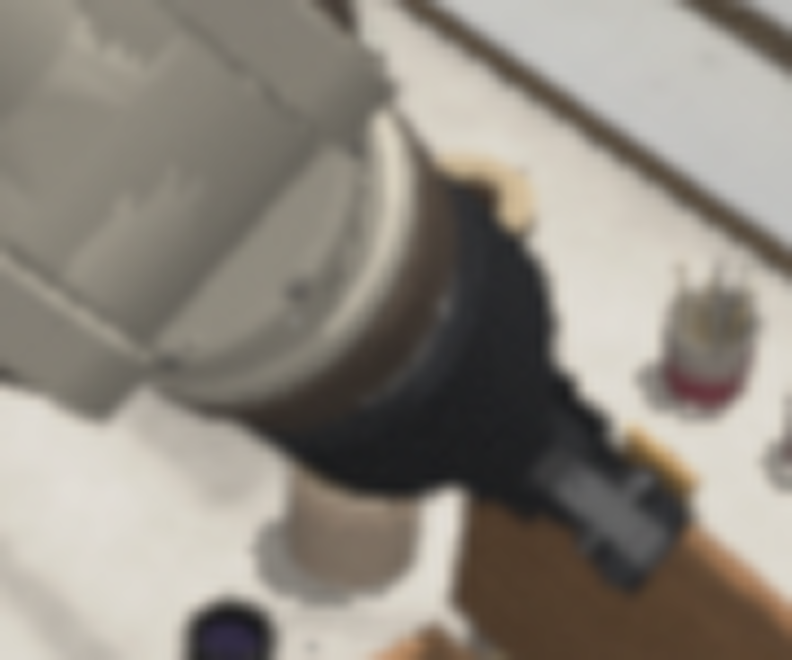

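Run:
```python
from th import *
theta("pics/wrist23.pkl",(60,365),(727,367))
theta("pics/wrist24.pkl",(60,356),(728,358))
theta("pics/wrist25.pkl",(60,350),(728,351))
theta("pics/wrist26.pkl",(59,347),(728,348))
```

```text
theta [73.38773298] [-1.2  0.9  2.3  0.7]
theta [81.34343698] [-1.5  1.3  2.3  1.1]
theta [87.2331101] [-1.9  1.8  2.7  2. ]
theta [93.51992295] [-0.7  1.5  2.   1.8]
```

Emit:
{"fn": "play_rows", "kwargs": {
  "moves": [
    [[0,0,0],[0,0.0012,-0.0017],0],
    [[0,0,0],[0,0.0025,-0.0032],0],
    [[0,0,0],[0,0.0038,-0.0047],0],
    [[0,0,0],[0,0.0051,-0.0061],0],
    [[0,0,0],[0,0.0064,-0.0075],0]
  ]
}}

```text
time: 17.85
ee_pos: [0.6965, -0.0565, 0.1178]
tcp_rot: [-129.9, 0.2, 87.5]
wrist_force: [-0.9, 0.5, 0.7]
opening: -0.0
```

Run:
```python
from snap import *
snap(27,"ws")
s=load("pics/scene27.pkl");crop(s,275,215,90,75,8.8,"pics/s27.png")
from arc import *
arc([95,96,97,98,98],ex=.001)
```

```text
t 17.95 box [ 53.6  -0.4 139.2] pitch 50.1 F [-0.23 -0.34  0.46] q [ -5. -14. -29.  35.   2.  -2.]
(np.float64(0.05557428744499006), 0.0, np.float64(0.13907761148818376), 50) -> [-0.1, 0.0, -0.2] [0.0005, 0.0013, -0.0015] d 0.002
(np.float64(0.057502659422709546), 0.0, np.float64(0.13889193038587835), 50) -> [-0.1, 0.0, -0.2] [0.0005, 0.0027, -0.0028] d 0.004
(np.float64(0.05942749711797135), 0.0, np.float64(0.13867262283218676), 50) -> [-0.1, 0.0, -0.2] [0.0005, 0.0041, -0.0042] d 0.006
(np.float64(0.06134821420656726), 0.0, np.float64(0.1384197556303143), 50) -> [-0.1, 0.0, -0.2] [0.0005, 0.0055, -0.0055] d 0.008
(np.float64(0.06134821420656726), 0.0, np.float64(0.1384197556303143), 50) -> [-0.1, 0.0, -0.2] [0.0005, 0.0055, -0.0055] d 0.008
```

View pics/w27.png

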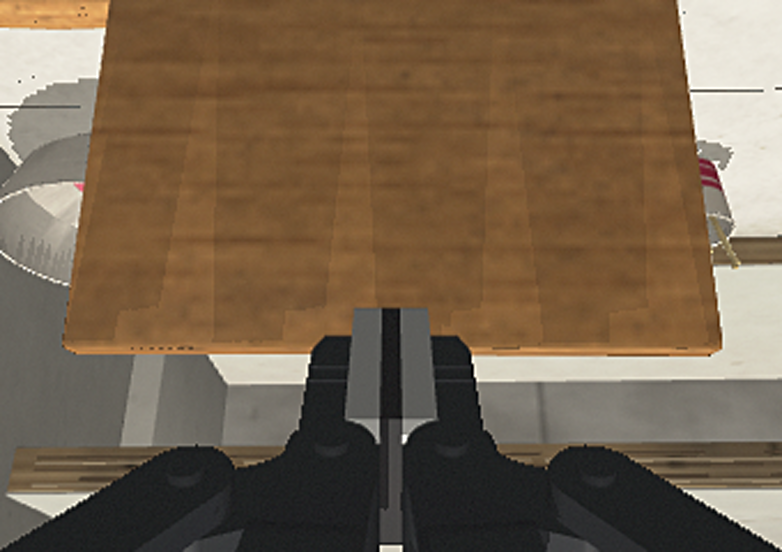

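Run:
```python
from th import *
theta("pics/wrist27.pkl",(65,346),(722,347))
rows([(.04,0,.145,50),(0.0,0,.16,50),(-.06,0,.2,50)])
```

```text
theta [101.90291477] [0.2 1.2 1.2 1.4]
t 17.95 box [ 53.6  -0.4 139.2] pitch 50.1 F [-0.23 -0.34  0.46] q [ -5. -14. -29.  35.   2.  -2.]
(0.04, 0, 0.145, 50) -> [-0.1, 0.0, -0.2] [0.0004, -0.0132, 0.0067] d 0.015
(0.0, 0, 0.16, 50) -> [-0.1, 0.0, -0.2] [0.0003, -0.0504, 0.0278] d 0.058
(-0.06, 0, 0.2, 50) -> [-0.1, 0.0, -0.2] [0.0001, -0.1196, 0.0481] d 0.129
```

Emit:
{"fn": "play_rows", "kwargs": {
  "moves": [
    [[0,0,0],[0,-0.002,0.0024],0],
    [[0,0,0],[0,-0.0045,0.0053],0],
    [[0,0,0],[0,-0.009,0.0107],0],
    [[0,0,0],[0,-0.014,0.016],0],
    [[0,0,0],[0,-0.019,0.022],0]
  ]
}}

```text
time: 18.45
ee_pos: [0.6666, -0.0552, 0.1184]
tcp_rot: [-129.9, 0.2, 87.5]
wrist_force: [0.6, 0.7, -0.4]
opening: -0.0001
```

Run:
```python
from snap import *
snap(28,"ws")
s=load("pics/scene28.pkl");crop(s,275,215,90,75,8.8,"pics/s28.png")
rows([(-.03,0,.18,50),(-.10,0,.22,50)])
```

```text
t 18.55 box [ 23.5  -0.4 139.9] pitch 50.1 F [0.71 0.   0.19] q [ -6. -19. -33.  36.   2.  -2.]
(-0.03, 0, 0.18, 50) -> [-0.1, 0.0, -0.2] [0.0003, -0.0651, 0.0153] d 0.067
(-0.1, 0, 0.22, 50) -> [-0.1, 0.0, -0.2] [0.0, -0.1407, 0.0433] d 0.147
```

View pics/w28.png

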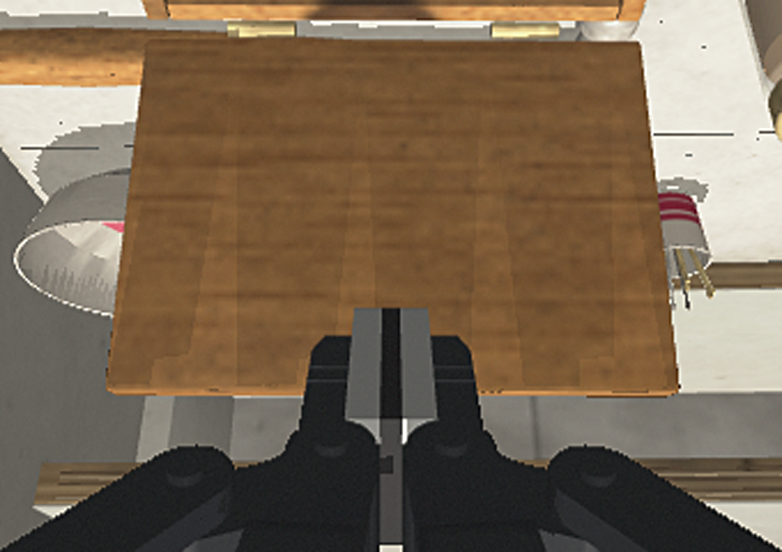

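Lid stays leaning back with the finger withdrawn. Retreat and verify.

Emit:
{"fn": "play_rows", "kwargs": {
  "moves": [
    [[0,0,0],[0,-0.025,0.006],0],
    [[0,0,0],[0,-0.06,0.014],0],
    [[0,0,0],[0,-0.09,0.025],0],
    [[0,0,0],[0,-0.12,0.035],0],
    [[0,0,0],[0,-0.14,0.043],0]
  ]
}}

```text
time: 19.05
ee_pos: [0.5437, -0.0496, 0.2001]
tcp_rot: [-130.0, 0.2, 87.5]
wrist_force: [0.5, 0.1, 0.3]
opening: 0.0002
```

Emit:
{"fn": "play_rows", "kwargs": {
  "moves": [
    [[0,0,0],[0,-0.03,0.005],0],
    [[0,0,0],[0,-0.06,0.01],0],
    [[0,0,0],[0,-0.08,0.015],0],
    [[0,0,0],[0,-0.08,0.015],0],
    [[0,0,0],[0,-0.08,0.015],0]
  ]
}}

```text
time: 19.55
ee_pos: [0.4822, -0.0468, 0.2501]
tcp_rot: [-130.0, 0.2, 87.5]
wrist_force: [-0.0, 0.2, 0.4]
opening: 0.0001
```

Run:
```python
from workcell import camera
from h import *
from plan import *
for n in("wrist","scene","top"):
    c=camera(n);cv2.imwrite(f"pics/{n}29.png",c["img"][:,:,::-1]);pickle.dump(c,open(f"pics/{n}29.pkl","wb"))
    if n=="scene":crop(c,230,230,180,140,4.4,"pics/s29.png")
    if n=="top":crop(c,270,170,130,110,6,"pics/t29.png")
rows([])
```

```text
t 19.7 box [-160.9    0.3  269.9] pitch 50.2 F [-0.38 -0.08  0.86] q [ -8. -46. -34.  63.   3.  -4.]
```

View pics/wrist29.png

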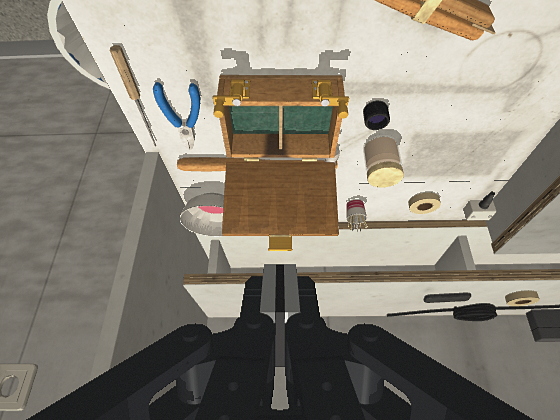

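View pics/s29.png

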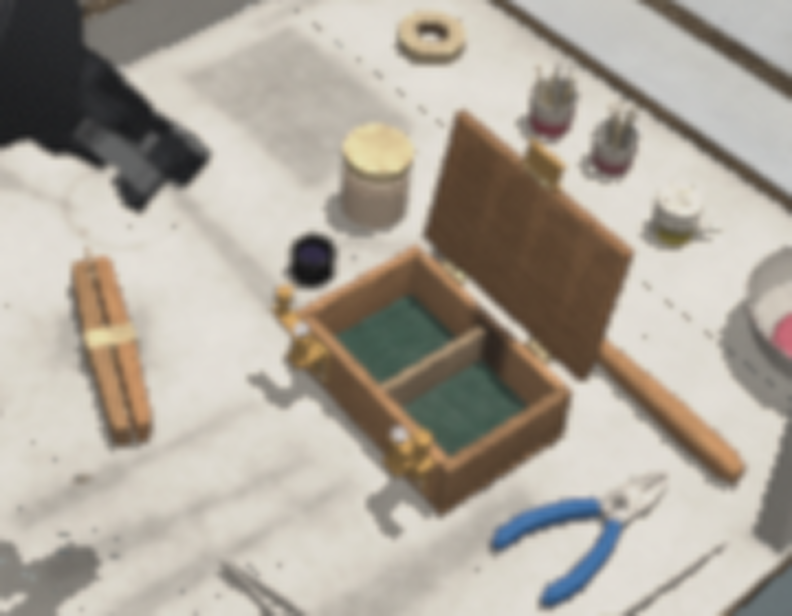

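View pics/t29.png

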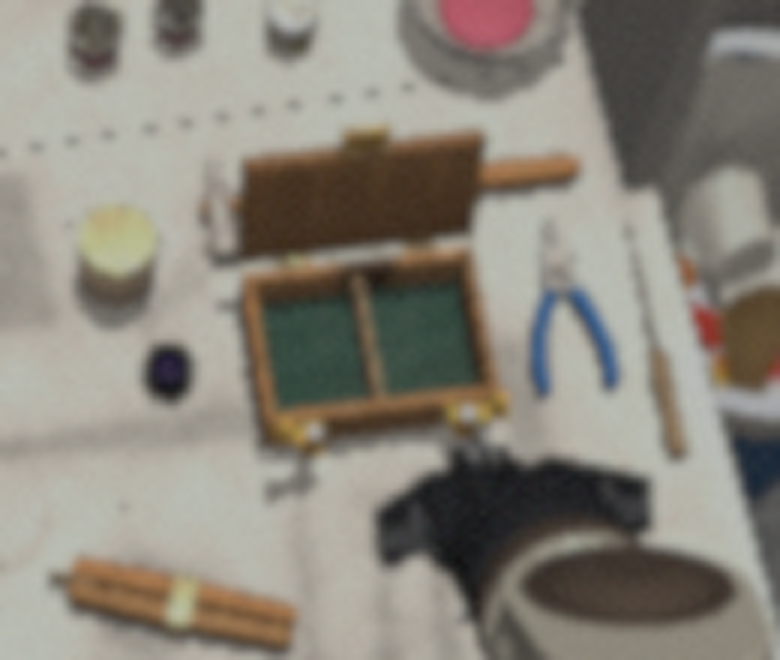

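The pictures show the lid open on its stop, both buttons lying along the box's front, and every tool at its original pixel position. I'm handing in.

Run:
```python
from workcell import job_done,get_obs
print(get_obs()['qd'].round(2));print(job_done())
```

```text
[-0.04  0.14  0.07  0.16  0.02  0.05]
the job is handed in; nothing more can be done
None
```

The box is open. I swung both turn buttons outward to about 90° with the shut fingertip, the left one first. I then raised the lid by its tab along its arc, past the balance point and onto the hinge stop, and withdrew. The job took about 20 s of robot time.

**Last checks:**
- In the final wrist, scene and top pictures the lid leans open by itself. I measured about 102° from the picture against the 100° stop, which is within calibration error.
- Both buttons lie along the front, clear of the lid.
- I saw no change in where the tools lie compared with the first pictures, judging by eye.
- The wrist force is near zero with the hand about 0.15 m away from the box.

**What did not go as expected:**
- **Fingertip offset:** in the pictures the tips lie some 20–30 mm short of the stated TCP. My first sweep therefore passed over the left peg without touching it. I worked with a 28 mm offset after that.
- **Contact while reaching under the tab:** one reading showed a brief force of about 21 N. It was gone at the next reading, and nothing looked moved in the pictures. I did not find out what it touched.

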